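Close the spare-roller tubs with the lids that fit and weigh them out

ROBOT

A 6-joint arm with a two-finger parallel gripper is mounted at the origin on the work surface. World frame = base frame: x ahead of the robot, y to its left, z up, the work surface at z = 0. Lengths are in m, angles in rad, forces in N, time in s.
With the tool pointing down it reaches from about 0.3 to 0.875 m from the base axis. Payload 6.4 kg.
Tool frame: the origin (TCP) lies midway between the tips of the shut fingers; the grasp point (between the pads) lies 19 mm behind it (ctrl.pinch_z is the distance from the TCP to the grasp point, in m); z points along the fingers, y is the line along which they close (so a half turn about z gives the same grasp; the last joint's range is limited). The gripper opens to 85 mm and grips with 20 to 120 N. Pads are 22 mm wide; open, the fingers measure 114 mm over their backs; the gripper's body (76 mm by 85 mm) begins 54 mm behind the grasp point. The pads swing forward as they close: fully open they stand 13 mm farther back than shut.
Start: joints at [-0.206, 0.181, 1.607, -0, 1.354, -0.206], TCP at [0.575, 0, 0.231] pointing down, gripper open.
Joint ranges: [-2.99, 2.99], [-0.89, 2.07], [0.3, 2.58], [-1.14, 4.28], [0, 2.63], [-3.12, 3.12]. Speed limits (rad/s): [2.57, 2.57, 3.01, 3.14, 3.14, 3.14].

INTERFACE

Orientations are given as a unit quaternion [w, x, y, z].
In Python, from bench import ctrl gives the robot as it stands.
- The arm moves only by the tool apply_moves, never from a script. Its argument "moves" is a list of rows, each an object with "jaw": the opening, from 0 (shut) to 1 (fully open); "offset": the shift along the tool's x, y, z in mm, a list of three; "rot": the turn, a rotation vector about the tool's x, y, z in degrees, a list of three. In form: [{"jaw": jaw, "offset": [dx, dy, dz], "rot": [ax, ay, az]}, ...]. A call has exactly 5 rows; each row shifts and turns the commanded pose from where the row before left it, along the tool's axes as they then stand; what a row does not reach is not made up. A row lasts 1/8 s, in which the tool goes at most 62.5 mm and 10.7 degrees, less where a joint would pass 70% of its speed; a pose out of reach is approached as far as the arm can. A call is refused whole if a number of a shift passes 62.5 or a number of a turn 10.7, either way. A call with a gripper value outside its range is refused whole. The fingers move at their own pace and stop on an object; the grip force is fixed at half the most. Time passes only in rows, so rows that do not move let the fingers close, or fill a call up. It gives the time, the measured TCP pose, the force, the opening and the grip force at its end, in the units of the state.
- ctrl.get_obs(): the state, without advancing time (a new reading comes with each control period).
- ctrl.camera(name): name is "scene" or "side" or "wrist"; returns (picture, depth): 420x560x3 uint8, red, green, blue; 420x560 float32, m along the optical axis (not along the pixel's ray), 0 where there is no reading.
- ctrl.camera_params(name): a dict with "K" (3x3 intrinsics, pixels), "dist" ([k1, k2, p1, p2, k3] as OpenCV has them; the pictures are not rectified), "cam_to_world" (4x4, takes a point from camera to world coordinates); the wrist camera has in their place "mount" (4x4, takes a point from camera to tool coordinates, whose origin is the TCP and whose axes are the flange's). Camera axes: x right, y down, z forward; pixel columns grow to the right and rows downward; lengths in m; the calibration is good to about 2 mm. A picture is of the moment at which its call begins: read the wrist's pose just before it. camera_params takes no time and is no camera call.
- ctrl.hand_in(): hands the job in; it is judged then, once.
Trained networks look in the newest picture that a camera, given by its name, has taken for a name from the list of things; names that differ only in an ending like _2 or _b are one class to them, and where a whole thing is asked for, a point or a joint stands for the part that bears it (a point fixed in the world has none). Each returns a list of dicts, best first, with "score" (0 to 1); they miss things now and then, are a little off and sometimes report something else, mostly with a low value. They report only what shows in the picture. A call takes as long as a camera call. They do not tell look-alikes from the thing itself.
- ctrl.outline_of(camera, target): "region" (420x560 bool, what is visible of it) and "position" ([column, row] in pixels, amid what is visible of it).
The state is a dict: "time_s": time; "q": joint angles; "dq": joint speeds; "joint_efforts": joint torques, N m; "eef_pos": TCP position; "eef_rot": TCP orientation; "wrist_force": force on the tool from outside, world axes, zero at the start; "torque": the same for the moment, N m; "opening": opening from 0.0 (shut) to 1.0 (fully open); "grasp_force": force on a finger pad.
Only numpy, scipy, OpenCV 4.12 (cv2) and the standard library are available. Lean on these libraries where they do the work, as an engineer would, in place of code of your own. Each camera call takes 0.05 s, during which the arm holds its last target. There are 200 camera calls.

TASK

Find by trial which of the look-alike lids fits each open tub in the rack and screw it fully home. When all tubs are closed, weigh them one after the other in the order red, yellow, blue (as far as they are there): hook the hand scale under the lid's arch, lift the tub with the scale alone until it hangs well clear of the rack, hold it still for a second, and set it down upright, wholly inside the outgoing tray. Finally put the scale back on its fork stand, leave any spare lid lying skirt down, drop nothing and leave the other things on the bench alone.

Things in the scene. Friction and masses are not known exactly. Their poses are not given: they have to be found in the camera images.
- lid_a_center (a point): screw lid, one of three that look the same: black ribbed cap 81 mm across, 29 mm high, with an orange arch handle on top, 65 mm high in all, 0.08 kg, lying skirt down. Origin: on its axis, half-way up (32.5 mm above the skirt's lower edge), z up, x along the arch. Turned half round it is the same lid
- lid_a: lid_a; origin on its axis at the skirt's lower edge. Of the arch, the bar is 60 mm long (x), 10 mm wide (y), 10 mm thick, its middle 59.7 mm above this origin; free space under it 26 mm high and 44 mm long
- lid_b_center (a point): second lid, like lid_a outside: same size, origin and axes
- lid_b: lid_b; origin on its axis at the skirt's lower edge. Each lid threads home on just one tub colour (that tub may be absent); nothing outside shows which
- lid_c_center (a point): third lid, like lid_a outside: same size, origin and axes
- lid_c: lid_c; origin on its axis at the skirt's lower edge. About 0.2 N m turns a lid that fits; some 0.5 N m shows a stop. A knock can work a closed lid loose; turned clockwise it goes home again, also on the tray if pressed down a little
- tub_red_center (a point): open tub of spare rollers with a red band (may be absent), 0.3 to 0.6 kg: square white body 84 x 84 mm, 56 mm high, on it a round threaded neck 72 mm across, 25 mm high; 81 mm high in all. Origin: on its axis, 40.5 mm above its underside; z up, x and y square to its sides
- tub_red: tub_red; origin at the centre of its underside. A lid starts with its arch over the two green dots on the shoulder: arch line 38 degrees clockwise (from above) of the tub's x, good to about 8 degrees. It drops until its centre is about 54 mm above the tub's centre
- tub_yellow_center (a point): tub with a yellow band (may be absent): size, origin, axes and use as tub_red, but takes another lid
- tub_yellow: tub_yellow; origin at the centre of its underside. From the start a fitting lid turns clockwise about 52 degrees, sinking 5 mm, to a firm stop: home, its centre 49 mm above the tub's, its arch along the tub's y. It then holds the tub's weight
- tub_blue_center (a point): tub with a blue band (may be absent): size, origin, axes and use as tub_red, but takes another lid
- tub_blue: tub_blue; origin at the centre of its underside. A wrong lid drops on alike but jams after about 17 degrees (up to 30 with play), 3 mm high; turned back to the start it lifts off. Lowered off the dots a lid stays 61 mm above the tub's centre
- rack: fixed aluminium rack 110 x 340 mm with three square pockets in a row along its y (at y = -110, 0 and 110 mm), each 94 x 92 mm inside, floor 6 mm above the bench, lips 18 mm above the bench; the pockets keep a tub from turning. Origin: centre of its underside. Tubs start in pockets, in any order, squared to the rack
- tray: fixed outgoing tray: black rubber mat 340 (x) x 180 mm (y), top 4 mm above the bench, with a green rim 9 mm high. Origin: centre of its underside
- stand_seat (a point): seat of the fixed dark steel fork stand: midway between two prongs along x, 28 mm clear between them, their tops (this point) 100 mm above the bench; the prongs reach 40 mm towards -x of this point, the upright joins them at 64 mm in +x
- scale_grip (a point): hand scale, resting by its steel flange (42 x 64 mm) on the prongs, hook hanging between them: yellow housing with a black rubber grip on top, 42 mm (x) by 24 mm (y), 46 mm high. Origin: centre of the grip, 67 mm above the flange's underside; z up, x the way the hook's open tip points (at the start x of stand_seat). 0.23 kg
- scale: the same scale; this origin lies at the centre of the flange's underside
- hook_valley (a point): lowest point of the centre line of the scale's steel hook (7 mm rod), on the grip's axis, 122 mm below the grip's centre when unloaded; the tip ends 15 mm ahead (scale x) and 7 mm above, the shank stands 13 mm behind. It goes under a lid's arch from the side, tip first, square to the bar
- hook (a joint): stretch of the scale's spring in m: about 0.001 unloaded, up to 0.04; 250 N/m, so a closed tub stretches it by about 15 to 29 mm
- toner: bystander: black toner cartridge, 70 x 200 x 55 mm
- cleaner: bystander: cleaner bottle 60 mm across, 120 mm high
- carton: bystander: cardboard carton 80 x 120 x 70 mm
There are look-alikes about, which are no part of the job. What is shaped like the tub_blue but purple is not meant.

How it is judged:
By the outcome, as a careful person would: the job done as asked, in the order asked, and still so for the second after the job is handed in, with the robot touching nothing.
Of tub_red, tub_yellow, tub_blue only 2 to 3 are there at a start; the rules pass over those that are not, and their reading is None.
At some moment in a run one of lid_a, lid_b, lid_c may be knocked a few centimetres aside while the robot is not near it.
It also fails if it takes over 210 s, if anything falls off the work surface, if the arm or the gripper's body presses on something with over 40 N, if the wrist force passes 120 N, or if a joint passes its speed limit or range.

## Working session

There is one attempt and no reset: what is moved stays moved. The work goes in short steps, Python scripts to look and compute and a tool call to move; the robot and the scene stay as the last step left them, time stands still between calls to the robot, and variables do not carry over. Pictures are saved under pics/ and viewed, at most 14 in all, crops included, and the job is handed in when it is done.

Besides the shell and the picture viewer there is one more tool, called after ">>>" by a JSON object that holds its "name" and its "arguments". apply_moves: Moves the arm, as the interface text tells. Its arguments: {"type":"object","properties":{"moves":{"type":"array"}},"required":["moves"]}

```bash
ls; mkdir -p pics
cat > h.py <<'E'
import numpy as np, cv2
from scipy.spatial.transform import Rotation as R
from bench import ctrl
def pose():
    o=ctrl.get_obs(); q=o["eef_rot"]; T=np.eye(4); T[:3,:3]=R.from_quat([q[1],q[2],q[3],q[0]]).as_matrix(); T[:3,3]=o["eef_pos"]; return T
def shot(cam):
    T=pose(); im,d=ctrl.camera(cam); p=ctrl.camera_params(cam)
    M=T@np.array(p["mount"]) if cam=="wrist" else np.array(p["cam_to_world"])
    return im,d,np.array(p["K"]),np.array(p["dist"]),M
def world(s,uv=None):
    """uv Nx2 -> world points; None: full image cloud"""
    im,d,K,D,M=s
    if uv is None:
        v,u=np.mgrid[0:d.shape[0],0:d.shape[1]]; uv=np.c_[u.ravel(),v.ravel()]
    uv=np.asarray(uv,float); z=d[uv[:,1].astype(int),uv[:,0].astype(int)]
    n=cv2.undistortPoints(uv[:,None],K,D)[:,0]
    P=np.c_[n*z[:,None],z]; P=P@M[:3,:3].T+M[:3,3]; P[z==0]=np.nan
    return P
def save(s,name): cv2.imwrite("pics/"+name,cv2.cvtColor(s[0],cv2.COLOR_RGB2BGR))
def onplane(s,uv,z):
    n=cv2.undistortPoints(np.asarray(uv,float).reshape(-1,1,2),s[2],s[3])[:,0]
    r=np.c_[n,np.ones(len(n))]@s[4][:3,:3].T; c=s[4][:3,3]
    return c+r*((z-c[2])/r[:,2])[:,None]
E
python3 - <<'E'
from h import *
o=ctrl.get_obs(); print(o); print(pose().round(3), ctrl.pinch_z)
print(ctrl.camera_params("wrist")["mount"])
ims=[]
for c in("scene","side"):
    s=shot(c); save(s,c+"0.png"); print(c,s[4].round(3).tolist())
    np.savez("pics/"+c+"0.npz",d=s[1],im=s[0])
    W=world(s).reshape(420,560,3)
    for n in("lid_a","tub_red","tub_yellow","tub_blue","rack","tray","scale","stand_seat","toner","cleaner","carton"):
        try:
            for r in ctrl.outline_of(c,n)[:4]:
                P=W[r["region"]]; P=P[~np.isnan(P[:,0])]
                print(n,round(r["score"],2),np.round(r["position"]),np.percentile(P,[3,50,97],axis=0).round(3).tolist())
        except Exception as e: print(n,e)
E
```

```text
pics
{'time_s': 0.0, 'q': array([-2.06303832e-01,  1.81519145e-01,  1.60802357e+00,  3.64410094e-06,
        1.35380913e+00, -2.06278112e-01]), 'dq': array([ 0.00066489, -0.00017261, -0.00075429, -0.00075844, -0.00040115,
       -0.00032996]), 'joint_efforts': array([ 3.41415571e-04, -4.44869328e+01, -3.51340663e+01, -2.51131587e-04,
        9.11703974e-03,  3.43231875e-05]), 'eef_pos': array([5.74438733e-01, 1.33923876e-04, 2.30388949e-01]), 'eef_rot': array([-7.37155024e-04,  7.07115880e-01,  7.07097136e-01, -4.79895076e-04]), 'wrist_force': array([-0.4714842 , -0.10842589, -0.41139117]), 'torque': array([-0.02375255, -0.02436225, -0.03784872]), 'grasp_force': 0.0, 'opening': 0.9983200428741146}
[[ 0.     1.    -0.002  0.574]
 [ 1.    -0.     0.     0.   ]
 [ 0.    -0.002 -1.     0.23 ]
 [ 0.     0.     0.     1.   ]] 0.0187
[[-4.64441915e-04 -9.54651374e-01 -2.97725609e-01  7.62505343e-02]
 [ 9.99999663e-01 -6.44826932e-04  5.07659245e-04  1.51473854e-04]
 [-6.76619086e-04 -2.97725273e-01  9.54651352e-01 -1.44603073e-01]
 [ 0.00000000e+00  0.00000000e+00  0.00000000e+00  1.0000000
[... 3921 characters left out ...]
 0.098, 0.063], [0.64, 0.152, 0.086]]
toner 0.63 [264. 285.] [[0.41, -0.178, 0.002], [0.445, -0.149, 0.028], [0.481, -0.117, 0.064]]
toner 0.6 [364. 224.] [[0.717, -0.139, 0.011], [0.743, -0.07, 0.054], [0.79, 0.051, 0.064]]
cleaner 0.96 [393. 276.] [[0.679, -0.309, 0.004], [0.697, -0.294, 0.066], [0.727, -0.264, 0.121]]
cleaner 0.66 [225. 216.] [[0.411, 0.106, -0.0], [0.444, 0.134, 0.027], [0.481, 0.18, 0.064]]
cleaner 0.65 [293. 261.] [[0.539, -0.162, 0.0], [0.553, -0.089, 0.015], [0.641, 0.163, 0.02]]
cleaner 0.54 [295. 222.] [[0.557, -0.035, 0.019], [0.583, -0.012, 0.063], [0.632, 0.039, 0.086]]
carton 0.83 [318. 178.] [[0.708, 0.135, 0.006], [0.737, 0.168, 0.057], [0.789, 0.249, 0.072]]
```

View pics/scene0.png

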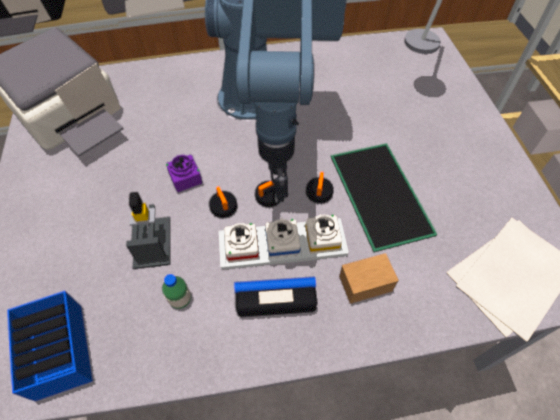

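View pics/side0.png

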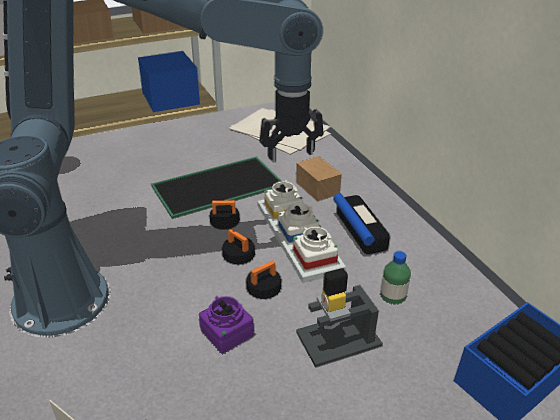

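View pics/wrist0.png

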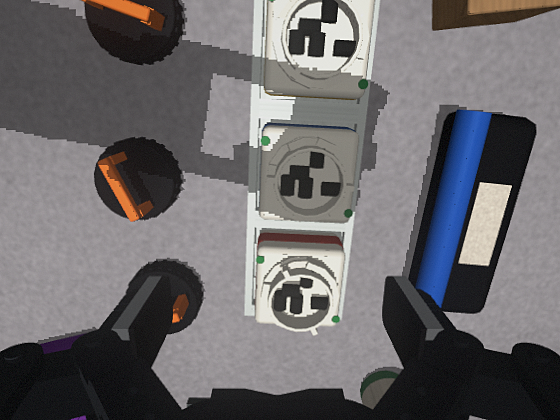

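```bash
cat >> h.py <<'E'
def yaw(T): return np.degrees(np.arctan2(T[1,1],T[0,1]))
def plan(x,y,z,phi,n,start=None):
    """rows (dx,dy,dz,rotz) from now (or given x,y,z,phi) to target; phi=world yaw of the closing axis"""
    if start is None: T=pose(); p=T[:3,3]; f=yaw(T)
    else: p=np.array(start[:3]); f=start[3]
    d=(np.array([x,y,z])-p)*1000/n; df=(phi-f)/n
    print("from",p.round(4),round(f,1))
    for i in range(n):
        a=np.radians(f+df*i); print([round(2*v)/2 for v in(-np.sin(a)*d[0]+np.cos(a)*d[1],np.cos(a)*d[0]+np.sin(a)*d[1],-d[2])],round(-df,1))
    return (x,y,z,phi)
def lidm(s,x,y,zt=.0647,rad=.05):
    W=world(s); h=cv2.cvtColor(s[0],cv2.COLOR_RGB2HSV).reshape(-1,3)
    m=(abs(h[:,0].astype(int)-10)<8)&(h[:,1]>150)&(h[:,2]>60)&(abs(W[:,2]-zt)<.005)&(np.hypot(W[:,0]-x,W[:,1]-y)<rad)
    P=W[m]; 
    if len(P)<30: print("few",len(P)); return
    (cx,cy),(w,hh),a=cv2.minAreaRect(np.float32(P[:,:2])*1000); 
    t=a if w>hh else a+90; t=(t+90)%180-90
    print("lid",round(cx,1),round(cy,1),"bar",round(t,1),"size",round(w),round(hh),"ztop",np.median(P[:,2]).round(4),len(P))
E
python3 -c "
from h import *
plan(.450,-.138,.13,104,10)"
```

```text
from [ 0.575  -0.      0.2313] -0.0
[-14.0, -12.5, 10.0] -10.4
[-11.5, -15.0, 10.0] -10.4
[-8.5, -16.5, 10.0] -10.4
[-5.5, -18.0, 10.0] -10.4
[-2.0, -18.5, 10.0] -10.4
[1.5, -18.5, 10.0] -10.4
[4.5, -18.0, 10.0] -10.4
[8.0, -17.0, 10.0] -10.4
[11.0, -15.0, 10.0] -10.4
[13.5, -13.0, 10.0] -10.4
```

>>> {"name": "apply_moves", "arguments": {"moves": [{"jaw":0.45,"offset":[-14,-12.5,10],"rot":[0,0,-10.4]},{"jaw":0.45,"offset":[-11.5,-15,10],"rot":[0,0,-10.4]},{"jaw":0.45,"offset":[-8.5,-16.5,10],"rot":[0,0,-10.4]},{"jaw":0.45,"offset":[-5.5,-18,10],"rot":[0,0,-10.4]},{"jaw":0.45,"offset":[-2,-18.5,10],"rot":[0,0,-10.4]}]}}

```text
time_s: 1.98
eef_pos: [0.512, -0.07, 0.1811]
eef_rot: [0.0, 0.323, 0.947, -0.0]
wrist_force: [0.1, 0.2, -0.0]
opening: 0.454
grasp_force: 0.0
```

>>> {"name": "apply_moves", "arguments": {"moves": [{"jaw":0.45,"offset":[1.5,-18.5,10],"rot":[0,0,-10.4]},{"jaw":0.45,"offset":[4.5,-18,10],"rot":[0,0,-10.4]},{"jaw":0.45,"offset":[8,-17,10],"rot":[0,0,-10.4]},{"jaw":0.45,"offset":[11,-15,10],"rot":[0,0,-10.4]},{"jaw":0.45,"offset":[13.5,-13,10],"rot":[0,0,-10.4]}]}}

```text
time_s: 2.6
eef_pos: [0.4491, -0.1389, 0.1311]
eef_rot: [0.0, -0.125, 0.992, -0.0]
wrist_force: [0.7, -0.9, 0.1]
opening: 0.451
grasp_force: 0.0
```

```bash
python3 -c "
from h import *
s=shot('wrist'); save(s,'w1.png'); lidm(s,.45,-.138)
print(pose().round(4))
plan(.450,-.138,.041,104,3)"
```

```text
lid 448.5 -136.3 bar 14.1 size 59 12 ztop 0.0666 1501
[[-9.668e-01 -2.556e-01 -2.500e-03  4.473e-01]
 [-2.556e-01  9.668e-01  2.000e-04 -1.396e-01]
 [ 2.400e-03  9.000e-04 -1.000e+00  1.297e-01]
 [ 0.000e+00  0.000e+00  0.000e+00  1.000e+00]]
from [ 0.4473 -0.1396  0.1297] 104.8
[-1.0, 0.5, 29.5] 0.3
[-1.0, 0.5, 29.5] 0.3
[-1.0, 0.5, 29.5] 0.3
```

>>> {"name": "apply_moves", "arguments": {"moves": [{"jaw":0.45,"offset":[0,1,30],"rot":[0,0,0]},{"jaw":0.45,"offset":[0,0,30],"rot":[0,0,0]},{"jaw":0.45,"offset":[0,0,29],"rot":[0,0,0]},{"jaw":0,"offset":[0,0,0],"rot":[0,0,0]},{"jaw":0,"offset":[0,0,0],"rot":[0,0,0]}]}}

```text
time_s: 3.28
eef_pos: [0.45, -0.1377, 0.0432]
eef_rot: [0.0, -0.121, 0.993, -0.0]
wrist_force: [-0.2, -1.0, 0.4]
opening: 0.096
grasp_force: 59.7
```

>>> {"name": "apply_moves", "arguments": {"moves": [{"jaw":0,"offset":[0,0,0],"rot":[0,0,0]},{"jaw":0,"offset":[0,0,0],"rot":[0,0,0]},{"jaw":0,"offset":[0,0,-20],"rot":[0,0,0]},{"jaw":0,"offset":[0,0,-40],"rot":[0,0,0]},{"jaw":0,"offset":[0,0,-50],"rot":[0,0,0]}]}}

```text
time_s: 3.9
eef_pos: [0.4485, -0.1371, 0.1531]
eef_rot: [-0.001, -0.122, 0.993, 0.001]
wrist_force: [0.5, -0.4, 0.0]
opening: 0.102
grasp_force: 59.8
```

```bash
python3 -c "
from h import *
s=shot('side'); save(s,'s2.png'); lidm(s,.45,-.138,.18)
plan(.595,-.100,.151,49,6)"
```

```text
few 19
from [ 0.4525 -0.1392  0.1605] 104.0
[-24.5, 0.5, 1.5] 9.2
[-24.0, 4.5, 1.5] 9.2
[-23.0, 8.5, 1.5] 9.2
[-21.5, 12.0, 1.5] 9.2
[-19.5, 15.0, 1.5] 9.2
[-16.5, 18.0, 1.5] 9.2
```

>>> {"name": "apply_moves", "arguments": {"moves": [{"jaw":0,"offset":[-25,0.5,0],"rot":[0,0,9.2]},{"jaw":0,"offset":[-24.5,4.5,0],"rot":[0,0,9.2]},{"jaw":0,"offset":[-23.5,8.5,0],"rot":[0,0,9.2]},{"jaw":0,"offset":[-22,12,0],"rot":[0,0,9.2]},{"jaw":0,"offset":[-20,15,0],"rot":[0,0,9.2]}]}}

```text
time_s: 4.58
eef_pos: [0.5708, -0.1049, 0.1525]
eef_rot: [0.0, 0.278, 0.961, -0.0]
wrist_force: [-0.4, -0.7, -0.6]
opening: 0.099
grasp_force: 59.8
```

>>> {"name": "apply_moves", "arguments": {"moves": [{"jaw":0,"offset":[-17,18,0],"rot":[0,0,9.2]},{"jaw":0,"offset":[0,0,0],"rot":[0,0,0]},{"jaw":0,"offset":[0,0,0],"rot":[0,0,0]},{"jaw":0,"offset":[0,0,0],"rot":[0,0,0]},{"jaw":0,"offset":[0,0,0],"rot":[0,0,0]}]}}

```text
time_s: 5.2
eef_pos: [0.5934, -0.0991, 0.1524]
eef_rot: [-0.0, 0.352, 0.936, -0.0]
wrist_force: [0.4, -0.3, -0.1]
opening: 0.099
grasp_force: 59.8
```

```bash
python3 -c "
from h import *
for c in('side','wrist','scene'):
    s=shot(c); save(s,c+'3.png'); lidm(s,.595,-.1,.172); print(pose()[:3,3].round(4),round(yaw(pose()),1), ctrl.get_obs()['wrist_force'])
"
```

```text
lid 593.4 -102.3 bar -45.1 size 14 57 ztop 0.1728 64
[ 0.5935 -0.0991  0.1524] 48.8 [-0.45933938 -0.19372421 -0.32397623]
lid 593.8 -98.6 bar -41.1 size 12 61 ztop 0.1764 2634
[ 0.5936 -0.0991  0.1525] 48.8 [ 0.39796384 -0.49172607 -0.7990275 ]
lid 605.7 -110.4 bar -35.6 size 10 27 ztop 0.1745 40
[ 0.5937 -0.0991  0.1524] 48.8 [-0.68146359  0.29265587 -1.81310196]
```

View pics/wrist3.png

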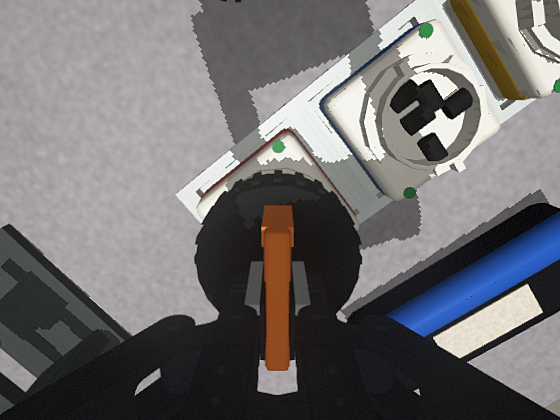

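>>> {"name": "apply_moves", "arguments": {"moves": [{"jaw":0,"offset":[-1.5,0,15],"rot":[0,0,0]},{"jaw":0,"offset":[0,0,12],"rot":[0,0,0]},{"jaw":0,"offset":[0,0,6],"rot":[0,0,0]},{"jaw":0,"offset":[0,0,4],"rot":[0,0,0]},{"jaw":0,"offset":[0,0,3],"rot":[0,0,0]}]}}

```text
time_s: 5.98
eef_pos: [0.5949, -0.0998, 0.112]
eef_rot: [-0.0, 0.352, 0.936, 0.0]
wrist_force: [-0.4, -0.5, -1.3]
opening: 0.105
grasp_force: 59.8
```

>>> {"name": "apply_moves", "arguments": {"moves": [{"jaw":0,"offset":[0,0,1.5],"rot":[0,0,0]},{"jaw":0,"offset":[0,0,0],"rot":[0,0,0]},{"jaw":0,"offset":[0,0,0],"rot":[0,0,0]},{"jaw":0,"offset":[0,0,0],"rot":[0,0,0]},{"jaw":0,"offset":[0,0,0],"rot":[0,0,0]}]}}

```text
time_s: 6.6
eef_pos: [0.595, -0.0999, 0.1109]
eef_rot: [0.0, 0.352, 0.936, -0.0]
wrist_force: [0.6, 0.8, -0.5]
opening: 0.1
grasp_force: 59.8
```

```bash
python3 -c "
from h import *
o=ctrl.get_obs(); print(o['wrist_force'],o['torque'],pose()[:3,3])
s=shot('wrist'); lidm(s,.595,-.1,.1325)
"
```

```text
[ 0.55946583  0.79075022 -0.47617358] [0.03342142 0.01110385 0.03528102] [ 0.5950329  -0.0998857   0.11087964]
lid 594.9 -99.0 bar -41.0 size 12 61 ztop 0.1351 3593
```

>>> {"name": "apply_moves", "arguments": {"moves": [{"jaw":0,"offset":[0,0,1.5],"rot":[0,0,0]},{"jaw":0,"offset":[0,0,0.5],"rot":[0,0,6]},{"jaw":0,"offset":[0,0,0.5],"rot":[0,0,6]},{"jaw":0,"offset":[0,0,0.5],"rot":[0,0,6]},{"jaw":0,"offset":[0,0,0.5],"rot":[0,0,6]}]}}

```text
time_s: 7.28
eef_pos: [0.596, -0.1003, 0.1087]
eef_rot: [0.001, 0.54, 0.842, 0.0]
wrist_force: [-1.4, 1.0, 7.1]
opening: 0.101
grasp_force: 61.5
```

```bash
cat > st.py <<'E'
from h import *
o=ctrl.get_obs(); print('F',o['wrist_force'].round(1),'T',o['torque'].round(2),'p',pose()[:3,3].round(4),'yaw',round(yaw(pose()),1),'t',round(o['time_s'],1),'op',round(o['opening'],3))
E
python3 st.py
```

```text
F [-1.4  1.   7.1] T [0.09 0.17 0.51] p [ 0.596  -0.1003  0.1087] yaw 24.6 t 7.3 op 0.101
```

>>> {"name": "apply_moves", "arguments": {"moves": [{"jaw":0,"offset":[0,0,0],"rot":[0,0,3]},{"jaw":0,"offset":[0,0,0],"rot":[0,0,3]},{"jaw":0,"offset":[0,0,0],"rot":[0,0,0]},{"jaw":0,"offset":[0,0,0],"rot":[0,0,0]},{"jaw":0,"offset":[0,0,0],"rot":[0,0,0]}]}}

```text
time_s: 7.9
eef_pos: [0.596, -0.1003, 0.1087]
eef_rot: [0.001, 0.581, 0.814, -0.0]
wrist_force: [-0.2, -0.1, 4.7]
opening: 0.102
grasp_force: 80.0
```

```bash
python3 st.py; python3 -c "
from h import *
s=shot('wrist'); lidm(s,.595,-.1,.1325)"
```

```text
F [-0.2 -0.1  4.7] T [0.01 0.07 1.46] p [ 0.596  -0.1003  0.1087] yaw 19.0 t 7.9 op 0.102
lid 595.7 -99.5 bar -67.0 size 11 60 ztop 0.1329 3336
```

>>> {"name": "apply_moves", "arguments": {"moves": [{"jaw":0,"offset":[0,0,-0.5],"rot":[0,0,-7.5]},{"jaw":0,"offset":[0,0,-0.5],"rot":[0,0,-7.5]},{"jaw":0,"offset":[0,0,-0.5],"rot":[0,0,-7.5]},{"jaw":0,"offset":[0,0,-0.5],"rot":[0,0,-8]},{"jaw":0,"offset":[0,0,0],"rot":[0,0,0]}]}}

```text
time_s: 8.57
eef_pos: [0.5963, -0.1004, 0.111]
eef_rot: [0.002, 0.347, 0.938, -0.0]
wrist_force: [-0.4, 0.3, 6.6]
opening: 0.101
grasp_force: 61.0
```

>>> {"name": "apply_moves", "arguments": {"moves": [{"jaw":0,"offset":[0,0,-5],"rot":[0,0,0]},{"jaw":0,"offset":[0,0,-5],"rot":[0,0,0]},{"jaw":0,"offset":[0,0,-5],"rot":[0,0,0]},{"jaw":0,"offset":[0,0,-10],"rot":[0,0,0]},{"jaw":0,"offset":[0,0,-15],"rot":[0,0,0]}]}}

```text
time_s: 9.2
eef_pos: [0.5947, -0.0998, 0.1498]
eef_rot: [-0.0, 0.348, 0.938, 0.0]
wrist_force: [0.4, 0.2, 0.4]
opening: 0.097
grasp_force: 60.0
```

```bash
python3 st.py; python3 -c "
from h import *
s=shot('wrist'); lidm(s,.595,-.1,.1725);save(s,'w5.png'); s=shot('side');save(s,'s5.png')"
```

```text
F [0.4 0.2 0.4] T [-0.04 -0.08 -0.04] p [ 0.5947 -0.0998  0.1498] yaw 49.3 t 9.2 op 0.097
lid 594.4 -99.2 bar -41.3 size 12 60 ztop 0.174 3517
```

View pics/s5.png

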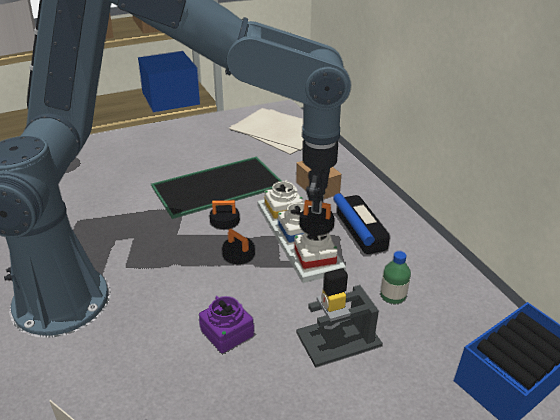

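>>> {"name": "apply_moves", "arguments": {"moves": [{"jaw":0,"offset":[16.7,22,0],"rot":[0,0,0]},{"jaw":0,"offset":[16.7,22,0],"rot":[0,0,0]},{"jaw":0,"offset":[16.7,22,0],"rot":[0,0,0]},{"jaw":0,"offset":[16.7,22,0],"rot":[0,0,0]},{"jaw":0,"offset":[0,0,0],"rot":[0,0,0]}]}}

```text
time_s: 9.93
eef_pos: [0.6016, 0.0121, 0.1493]
eef_rot: [-0.0, 0.347, 0.938, 0.0]
wrist_force: [0.7, -0.0, -0.4]
opening: 0.103
grasp_force: 60.0
```

>>> {"name": "apply_moves", "arguments": {"moves": [{"jaw":0,"offset":[0,0,15],"rot":[0,0,0]},{"jaw":0,"offset":[0,0,12],"rot":[0,0,0]},{"jaw":0,"offset":[0,0,6],"rot":[0,0,0]},{"jaw":0,"offset":[0,0,4],"rot":[0,0,0]},{"jaw":0,"offset":[0,0,3],"rot":[0,0,0]}]}}

```text
time_s: 10.55
eef_pos: [0.6021, 0.0104, 0.1103]
eef_rot: [0.0, 0.348, 0.938, 0.0]
wrist_force: [-6.5, 3.2, 17.1]
opening: 0.099
grasp_force: 62.4
```

```bash
python3 st.py; python3 -c "
from h import *
s=shot('wrist'); lidm(s,.601,.01,.134)"
```

```text
F [-6.5  3.2 17.1] T [ 0.3   1.11 -0.05] p [0.6021 0.0104 0.1103] yaw 49.3 t 10.6 op 0.099
lid 601.7 10.9 bar -41.4 size 10 60 ztop 0.1346 3470
```

>>> {"name": "apply_moves", "arguments": {"moves": [{"jaw":0,"offset":[1,0,0],"rot":[0,0,0]},{"jaw":0,"offset":[0,0,0.5],"rot":[0,0,6]},{"jaw":0,"offset":[0,0,0.5],"rot":[0,0,6]},{"jaw":0,"offset":[0,0,0.5],"rot":[0,0,6]},{"jaw":0,"offset":[0,0,0.5],"rot":[0,0,6]}]}}

```text
time_s: 11.22
eef_pos: [0.6019, 0.0107, 0.1081]
eef_rot: [0.001, 0.537, 0.844, 0.0]
wrist_force: [-0.9, -0.7, 0.3]
opening: 0.097
grasp_force: 60.3
```

```bash
python3 st.py; python3 -c "
from h import *
s=shot('wrist'); lidm(s,.601,.01,.134)"
```

```text
F [-0.9 -0.7  0.3] T [-0.12 -0.14 -0.  ] p [0.6019 0.0107 0.1081] yaw 25.1 t 11.2 op 0.097
lid 601.8 11.4 bar -65.7 size 10 60 ztop 0.1323 3417
```

>>> {"name": "apply_moves", "arguments": {"moves": [{"jaw":0,"offset":[0,0,0.5],"rot":[0,0,5]},{"jaw":0,"offset":[0,0,0.5],"rot":[0,0,5]},{"jaw":0,"offset":[0,0,0.5],"rot":[0,0,5]},{"jaw":0,"offset":[0,0,0.5],"rot":[0,0,5]},{"jaw":0,"offset":[0,0,0.5],"rot":[0,0,5]}]}}

```text
time_s: 11.9
eef_pos: [0.6018, 0.0108, 0.1056]
eef_rot: [0.001, 0.706, 0.709, 0.001]
wrist_force: [1.0, -0.9, 1.8]
opening: 0.098
grasp_force: 60.4
```

```bash
python3 st.py; python3 -c "
from h import *
s=shot('wrist'); lidm(s,.601,.01,.131)"
```

```text
F [ 1.  -0.9  1.8] T [-0.14 -0.1   0.06] p [0.6018 0.0108 0.1056] yaw 0.2 t 11.9 op 0.098
lid 601.9 11.8 bar 89.7 size 60 10 ztop 0.1298 3421
```

Turns freely; go on to the stop.

>>> {"name": "apply_moves", "arguments": {"moves": [{"jaw":0,"offset":[0,0,0.5],"rot":[0,0,3]},{"jaw":0,"offset":[0,0,0.5],"rot":[0,0,3]},{"jaw":0,"offset":[0,0,0],"rot":[0,0,3]},{"jaw":0,"offset":[0,0,0],"rot":[0,0,2]},{"jaw":0,"offset":[0,0,0],"rot":[0,0,0]}]}}

```text
time_s: 12.58
eef_pos: [0.6021, 0.0107, 0.1052]
eef_rot: [0.001, 0.769, 0.64, 0.001]
wrist_force: [-0.7, -1.8, 5.4]
opening: 0.103
grasp_force: 61.3
```

```bash
python3 st.py; python3 -c "
from h import *
s=shot('wrist'); lidm(s,.601,.01,.131)"
```

```text
F [-0.7 -1.8  5.4] T [-0.17  0.12  0.59] p [0.6021 0.0107 0.1052] yaw -10.5 t 12.6 op 0.103
lid 602.3 11.6 bar 80.5 size 60 10 ztop 0.1295 3405
```

>>> {"name": "apply_moves", "arguments": {"moves": [{"jaw":0,"offset":[0,0,0],"rot":[0,0,2]},{"jaw":0,"offset":[0,0,0],"rot":[0,0,0]},{"jaw":0.45,"offset":[0,0,0],"rot":[0,0,0]},{"jaw":0.45,"offset":[0,0,0],"rot":[0,0,0]},{"jaw":0.45,"offset":[0,0,-5],"rot":[0,0,0]}]}}

```text
time_s: 13.25
eef_pos: [0.6004, 0.0112, 0.1082]
eef_rot: [-0.001, 0.781, 0.625, -0.0]
wrist_force: [0.4, 0.1, 0.8]
opening: 0.453
grasp_force: 0.0
```

>>> {"name": "apply_moves", "arguments": {"moves": [{"jaw":0.45,"offset":[0,0,-20],"rot":[0,0,0]},{"jaw":0.45,"offset":[0,0,-20],"rot":[0,0,0]},{"jaw":0.45,"offset":[0,0,-10],"rot":[0,0,0]},{"jaw":0.45,"offset":[0,0,0],"rot":[0,0,0]},{"jaw":0.45,"offset":[0,0,0],"rot":[0,0,0]}]}}

```text
time_s: 13.88
eef_pos: [0.6006, 0.0111, 0.1584]
eef_rot: [-0.0, 0.781, 0.625, -0.0]
wrist_force: [0.2, 0.4, -1.4]
opening: 0.446
grasp_force: 0.0
```

```bash
python3 st.py; python3 -c "
from h import *
s=shot('wrist'); lidm(s,.601,.01,.131); lidm(s,.436,-.004); 
plan(.436,-.003,.12,22.5,5)"
```

```text
F [ 0.2  0.4 -1.4] T [-0.01 -0.01  0.  ] p [0.6006 0.0111 0.1584] yaw -12.7 t 13.9 op 0.446
lid 603.0 11.6 bar 82.7 size 59 10 ztop 0.1296 2014
lid 436.3 -0.8 bar -67.2 size 12 60 ztop 0.0659 1435
from [0.6004 0.0111 0.158 ] -12.7
[-10.0, -31.5, 7.5] -7.0
[-6.0, -32.5, 7.5] -7.0
[-2.0, -33.0, 7.5] -7.0
[2.0, -33.0, 7.5] -7.0
[6.0, -32.5, 7.5] -7.0
```

>>> {"name": "apply_moves", "arguments": {"moves": [{"jaw":0.45,"offset":[-10,-31.5,7.5],"rot":[0,0,-7]},{"jaw":0.45,"offset":[-6,-32.5,7.5],"rot":[0,0,-7]},{"jaw":0.45,"offset":[-2,-33,7.5],"rot":[0,0,-7]},{"jaw":0.45,"offset":[2,-33,7.5],"rot":[0,0,-7]},{"jaw":0.45,"offset":[6,-32.5,7.5],"rot":[0,0,-7]}]}}

```text
time_s: 14.55
eef_pos: [0.4347, -0.0027, 0.1203]
eef_rot: [-0.001, 0.555, 0.832, -0.0]
wrist_force: [0.3, -1.0, -0.4]
opening: 0.445
grasp_force: 0.0
```

>>> {"name": "apply_moves", "arguments": {"moves": [{"jaw":0.45,"offset":[1,0,30],"rot":[0,0,0]},{"jaw":0.45,"offset":[0,0,0],"rot":[0,0,0]},{"jaw":0.45,"offset":[0,0,0],"rot":[0,0,0]},{"jaw":0.45,"offset":[0,0,0],"rot":[0,0,0]},{"jaw":0.45,"offset":[0,0,0],"rot":[0,0,0]}]}}

```text
time_s: 15.18
eef_pos: [0.4366, -0.002, 0.0919]
eef_rot: [0.001, 0.557, 0.831, 0.0]
wrist_force: [0.5, 0.6, 0.5]
opening: 0.45
grasp_force: 0.0
```

```bash
python3 st.py; python3 -c "
from h import *
s=shot('wrist'); lidm(s,.436,-.002); 
plan(.436,-.002,.041,22.5,3)"
```

```text
F [0.5 0.6 0.5] T [ 0.01 -0.02  0.05] p [ 0.4366 -0.002   0.0919] yaw 22.3 t 15.2 op 0.45
lid 435.1 -0.8 bar -67.6 size 12 60 ztop 0.0665 2146
from [ 0.4364 -0.002   0.0918] 22.3
[0.0, 0.0, 17.0] -0.1
[0.0, 0.0, 17.0] -0.1
[0.0, 0.0, 17.0] -0.1
```

>>> {"name": "apply_moves", "arguments": {"moves": [{"jaw":0.45,"offset":[1,0,20],"rot":[0,0,0]},{"jaw":0.45,"offset":[0,0,20],"rot":[0,0,0]},{"jaw":0.45,"offset":[0,0,11],"rot":[0,0,0]},{"jaw":0,"offset":[0,0,0],"rot":[0,0,0]},{"jaw":0,"offset":[0,0,0],"rot":[0,0,0]}]}}

```text
time_s: 15.85
eef_pos: [0.4361, -0.0011, 0.0408]
eef_rot: [0.0, 0.557, 0.831, 0.0]
wrist_force: [0.9, -0.1, -0.1]
opening: 0.1
grasp_force: 59.6
```

>>> {"name": "apply_moves", "arguments": {"moves": [{"jaw":0,"offset":[0,0,0],"rot":[0,0,0]},{"jaw":0,"offset":[0,0,-20],"rot":[0,0,0]},{"jaw":0,"offset":[0,0,-40],"rot":[0,0,0]},{"jaw":0,"offset":[0,0,-50],"rot":[0,0,0]},{"jaw":0,"offset":[0,0,0],"rot":[0,0,0]}]}}

```text
time_s: 16.48
eef_pos: [0.4388, -0.0018, 0.1547]
eef_rot: [0.005, 0.557, 0.831, 0.001]
wrist_force: [-0.4, -1.4, -0.9]
opening: 0.102
grasp_force: 59.6
```

```bash
python3 st.py; python3 -c "
from h import *
s=shot('wrist'); lidm(s,.436,-.002,.175); 
plan(.595,-.0995,.151,49,6)"
```

```text
F [-0.4 -1.4 -0.9] T [ 0.04 -0.01  0.02] p [ 0.4388 -0.0018  0.1547] yaw 22.3 t 16.5 op 0.102
lid 438.8 -1.6 bar -68.0 size 12 61 ztop 0.1781 706
from [ 0.4371 -0.0014  0.1524] 22.3
[-25.0, 18.0, 0.0] -4.4
[-26.5, 16.0, 0.0] -4.4
[-27.5, 14.0, 0.0] -4.4
[-28.5, 12.0, 0.0] -4.4
[-29.5, 9.5, 0.0] -4.4
[-30.0, 7.5, 0.0] -4.4
```

>>> {"name": "apply_moves", "arguments": {"moves": [{"jaw":0,"offset":[-25,18,0],"rot":[0,0,-4.4]},{"jaw":0,"offset":[-26.5,16,0],"rot":[0,0,-4.4]},{"jaw":0,"offset":[-27.5,14,0],"rot":[0,0,-4.4]},{"jaw":0,"offset":[-28.5,12,0],"rot":[0,0,-4.4]},{"jaw":0,"offset":[-29.5,9.5,0],"rot":[0,0,-4.4]}]}}

```text
time_s: 17.15
eef_pos: [0.5663, -0.083, 0.1482]
eef_rot: [-0.002, 0.387, 0.922, -0.0]
wrist_force: [-0.5, 0.8, 0.1]
opening: 0.101
grasp_force: 59.6
```

>>> {"name": "apply_moves", "arguments": {"moves": [{"jaw":0,"offset":[-30,7.5,0],"rot":[0,0,-4.4]},{"jaw":0,"offset":[0,0,0],"rot":[0,0,0]},{"jaw":0,"offset":[0,0,0],"rot":[0,0,0]},{"jaw":0,"offset":[0,0,0],"rot":[0,0,0]},{"jaw":0,"offset":[0,0,0],"rot":[0,0,0]}]}}

```text
time_s: 17.77
eef_pos: [0.5924, -0.0986, 0.1503]
eef_rot: [-0.0, 0.353, 0.936, -0.0]
wrist_force: [-0.7, 0.3, -0.4]
opening: 0.104
grasp_force: 59.6
```

```bash
python3 st.py; python3 -c "
from h import *
s=shot('wrist'); lidm(s,.595,-.1,.175); save(s,'w7.png')
plan(.595,-.0995,.109,49,4)"
```

```text
F [-0.7  0.3 -0.4] T [-0.02  0.01 -0.02] p [ 0.5924 -0.0986  0.1503] yaw 48.7 t 17.8 op 0.104
lid 592.7 -98.1 bar -40.8 size 12 60 ztop 0.1764 3579
from [ 0.5926 -0.0987  0.1504] 48.7
[-0.5, 0.0, 10.5] -0.1
[-0.5, 0.0, 10.5] -0.1
[-0.5, 0.0, 10.5] -0.1
[-0.5, 0.0, 10.5] -0.1
```

>>> {"name": "apply_moves", "arguments": {"moves": [{"jaw":0,"offset":[-2.3,0,15],"rot":[0,0,0]},{"jaw":0,"offset":[0,0,12],"rot":[0,0,0]},{"jaw":0,"offset":[0,0,8],"rot":[0,0,0]},{"jaw":0,"offset":[0,0,4],"rot":[0,0,0]},{"jaw":0,"offset":[0,0,3],"rot":[0,0,0]}]}}

```text
time_s: 18.45
eef_pos: [0.595, -0.1005, 0.1088]
eef_rot: [0.0, 0.353, 0.936, 0.0]
wrist_force: [-5.1, 2.9, 18.1]
opening: 0.102
grasp_force: 62.2
```

```bash
python3 st.py; python3 -c "
from h import *
s=shot('wrist'); lidm(s,.595,-.1,.1346)"
```

```text
F [-5.1  2.9 18.1] T [ 0.62  0.86 -0.03] p [ 0.595  -0.1005  0.1088] yaw 48.7 t 18.4 op 0.102
lid 594.9 -100.3 bar -41.7 size 10 60 ztop 0.1351 3549
```

>>> {"name": "apply_moves", "arguments": {"moves": [{"jaw":0,"offset":[1,0,0],"rot":[0,0,0]},{"jaw":0,"offset":[0,0,0.5],"rot":[0,0,6]},{"jaw":0,"offset":[0,0,0.5],"rot":[0,0,6]},{"jaw":0,"offset":[0,0,0.5],"rot":[0,0,6]},{"jaw":0,"offset":[0,0,0.5],"rot":[0,0,6]}]}}

```text
time_s: 19.12
eef_pos: [0.5948, -0.0998, 0.1068]
eef_rot: [0.001, 0.541, 0.841, 0.001]
wrist_force: [2.3, 2.4, 2.9]
opening: 0.1
grasp_force: 61.0
```

```bash
python3 st.py; python3 -c "
from h import *
s=shot('wrist'); lidm(s,.595,-.1,.134)"
```

```text
F [2.3 2.4 2.9] T [ 0.48 -0.61  0.44] p [ 0.5948 -0.0998  0.1068] yaw 24.5 t 19.1 op 0.1
lid 594.7 -99.3 bar -64.9 size 10 60 ztop 0.133 3526
```

>>> {"name": "apply_moves", "arguments": {"moves": [{"jaw":0,"offset":[0,0,0.5],"rot":[0,0,3]},{"jaw":0,"offset":[0,0,0],"rot":[0,0,3]},{"jaw":0,"offset":[0,0,0],"rot":[0,0,0]},{"jaw":0,"offset":[0,0,0],"rot":[0,0,0]},{"jaw":0,"offset":[0,0,0],"rot":[0,0,0]}]}}

```text
time_s: 19.8
eef_pos: [0.595, -0.0997, 0.1068]
eef_rot: [0.001, 0.581, 0.814, 0.0]
wrist_force: [1.9, 0.8, 6.0]
opening: 0.103
grasp_force: 80.7
```

```bash
python3 st.py; python3 -c "
from h import *
s=shot('wrist'); lidm(s,.595,-.1,.134)"
```

```text
F [1.9 0.8 6. ] T [ 0.32 -0.35  1.46] p [ 0.595  -0.0997  0.1068] yaw 19.0 t 19.8 op 0.103
lid 595.1 -99.2 bar -65.7 size 10 60 ztop 0.1329 3420
```

>>> {"name": "apply_moves", "arguments": {"moves": [{"jaw":0,"offset":[0,0,-0.5],"rot":[0,0,-7.5]},{"jaw":0,"offset":[0,0,-0.5],"rot":[0,0,-7.5]},{"jaw":0,"offset":[0,0,-0.5],"rot":[0,0,-7.5]},{"jaw":0,"offset":[0,0,-0.5],"rot":[0,0,-7.5]},{"jaw":0,"offset":[0,0,0],"rot":[0,0,0]}]}}

```text
time_s: 20.48
eef_pos: [0.5949, -0.1002, 0.109]
eef_rot: [0.001, 0.351, 0.936, 0.0]
wrist_force: [0.5, 0.3, 7.1]
opening: 0.104
grasp_force: 61.0
```

>>> {"name": "apply_moves", "arguments": {"moves": [{"jaw":0,"offset":[0,0,-5],"rot":[0,0,0]},{"jaw":0,"offset":[0,0,-10],"rot":[0,0,0]},{"jaw":0,"offset":[0,0,-20],"rot":[0,0,0]},{"jaw":0,"offset":[0,0,-30],"rot":[0,0,0]},{"jaw":0,"offset":[0,0,-20],"rot":[0,0,0]}]}}

```text
time_s: 21.1
eef_pos: [0.5945, -0.1002, 0.1955]
eef_rot: [0.001, 0.353, 0.936, -0.0]
wrist_force: [0.2, 1.0, -1.2]
opening: 0.101
grasp_force: 60.0
```

```bash
python3 st.py; python3 -c "
from h import *
s=shot('wrist'); lidm(s,.595,-.1,.217)"
```

```text
F [ 0.2  1.  -1.2] T [ 0.04 -0.    0.06] p [ 0.5945 -0.1002  0.1955] yaw 48.7 t 21.1 op 0.101
lid 594.9 -100.0 bar -41.1 size 12 61 ztop 0.2214 2817
```

>>> {"name": "apply_moves", "arguments": {"moves": [{"jaw":0,"offset":[22.4,29,0],"rot":[0,0,0]},{"jaw":0,"offset":[22.4,29,0],"rot":[0,0,0]},{"jaw":0,"offset":[22.4,29,0],"rot":[0,0,0]},{"jaw":0,"offset":[22.4,29,0],"rot":[0,0,0]},{"jaw":0,"offset":[22.4,29,0],"rot":[0,0,0]}]}}

```text
time_s: 21.78
eef_pos: [0.6052, 0.0841, 0.1927]
eef_rot: [-0.0, 0.353, 0.936, -0.0]
wrist_force: [-0.2, -0.1, -0.6]
opening: 0.102
grasp_force: 60.0
```

>>> {"name": "apply_moves", "arguments": {"moves": [{"jaw":0,"offset":[22.4,29,0],"rot":[0,0,0]},{"jaw":0,"offset":[0,0,20],"rot":[0,0,0]},{"jaw":0,"offset":[0,0,25],"rot":[0,0,0]},{"jaw":0,"offset":[0,0,0],"rot":[0,0,0]},{"jaw":0,"offset":[0,0,0],"rot":[0,0,0]}]}}

```text
time_s: 22.4
eef_pos: [0.608, 0.1188, 0.1481]
eef_rot: [0.0, 0.353, 0.936, -0.0]
wrist_force: [-0.5, 0.5, -0.0]
opening: 0.101
grasp_force: 59.9
```

```bash
python3 st.py; python3 -c "
from h import *
s=shot('wrist'); lidm(s,.607,.119,.175)
plan(.607,.1185,.109,49,1)"
```

```text
F [-0.5  0.5 -0. ] T [-0.03  0.03 -0.02] p [0.608  0.1188 0.1481] yaw 48.7 t 22.4 op 0.101
lid 608.0 119.0 bar -41.7 size 10 61 ztop 0.1743 3526
from [0.6084 0.1189 0.1487] 48.7
[1.0, -1.0, 39.5] -0.3
```

>>> {"name": "apply_moves", "arguments": {"moves": [{"jaw":0,"offset":[1,-0.5,15],"rot":[0,0,0]},{"jaw":0,"offset":[0,0,12],"rot":[0,0,0]},{"jaw":0,"offset":[0,0,6],"rot":[0,0,0]},{"jaw":0,"offset":[0,0,4],"rot":[0,0,0]},{"jaw":0,"offset":[0,0,3],"rot":[0,0,0]}]}}

```text
time_s: 23.08
eef_pos: [0.6071, 0.1199, 0.1084]
eef_rot: [0.0, 0.353, 0.936, 0.0]
wrist_force: [-3.4, 1.8, 14.0]
opening: 0.103
grasp_force: 61.9
```

```bash
python3 st.py; python3 -c "
from h import *
s=shot('wrist'); lidm(s,.607,.119,.134)"
```

```text
F [-3.4  1.8 14. ] T [0.29 0.72 0.04] p [0.6071 0.1199 0.1084] yaw 48.7 t 23.1 op 0.103
lid 607.1 120.1 bar -41.0 size 11 60 ztop 0.1346 3552
```

>>> {"name": "apply_moves", "arguments": {"moves": [{"jaw":0,"offset":[0.7,0,0],"rot":[0,0,0]},{"jaw":0,"offset":[0,0,0.5],"rot":[0,0,6]},{"jaw":0,"offset":[0,0,0.5],"rot":[0,0,6]},{"jaw":0,"offset":[0,0,0.5],"rot":[0,0,6]},{"jaw":0,"offset":[0,0,0.5],"rot":[0,0,6]}]}}

```text
time_s: 23.75
eef_pos: [0.6066, 0.1203, 0.1062]
eef_rot: [0.0, 0.541, 0.841, 0.0]
wrist_force: [-0.1, 0.1, 0.0]
opening: 0.105
grasp_force: 60.1
```

```bash
python3 st.py
```

```text
F [-0.1  0.1  0. ] T [-0.01 -0.12  0.04] p [0.6066 0.1203 0.1062] yaw 24.5 t 23.8 op 0.105
```

It fits. Screw on, home, release and rise.

>>> {"name": "apply_moves", "arguments": {"moves": [{"jaw":0,"offset":[0,0,0.5],"rot":[0,0,6]},{"jaw":0,"offset":[0,0,0.5],"rot":[0,0,6]},{"jaw":0,"offset":[0,0,0.5],"rot":[0,0,6]},{"jaw":0,"offset":[0,0,0.5],"rot":[0,0,6]},{"jaw":0,"offset":[0,0,0.5],"rot":[0,0,4]}]}}

```text
time_s: 24.38
eef_pos: [0.607, 0.1201, 0.1037]
eef_rot: [0.001, 0.728, 0.686, 0.001]
wrist_force: [1.0, 0.2, 1.6]
opening: 0.104
grasp_force: 60.2
```

>>> {"name": "apply_moves", "arguments": {"moves": [{"jaw":0,"offset":[0,0,0.5],"rot":[0,0,3]},{"jaw":0,"offset":[0,0,0],"rot":[0,0,3]},{"jaw":0,"offset":[0,0,0],"rot":[0,0,2]},{"jaw":0,"offset":[0,0,0],"rot":[0,0,0]},{"jaw":0,"offset":[0,0,0],"rot":[0,0,0]}]}}

```text
time_s: 25.0
eef_pos: [0.6068, 0.1201, 0.1034]
eef_rot: [0.001, 0.773, 0.634, 0.0]
wrist_force: [0.6, -0.2, 4.4]
opening: 0.105
grasp_force: 62.6
```

```bash
python3 st.py; python3 -c "
from h import *
s=shot('wrist'); lidm(s,.607,.119,.13)"
```

```text
F [ 0.6 -0.2  4.4] T [-0.16 -0.23  0.79] p [0.6068 0.1201 0.1034] yaw -11.2 t 25.0 op 0.105
lid 606.7 120.4 bar 80.3 size 60 10 ztop 0.1295 3515
```

>>> {"name": "apply_moves", "arguments": {"moves": [{"jaw":0.45,"offset":[0,0,0],"rot":[0,0,0]},{"jaw":0.45,"offset":[0,0,0],"rot":[0,0,0]},{"jaw":0.45,"offset":[0,0,-15],"rot":[0,0,0]},{"jaw":0.45,"offset":[0,0,-25],"rot":[0,0,0]},{"jaw":0.45,"offset":[0,0,-20],"rot":[0,0,0]}]}}

```text
time_s: 25.68
eef_pos: [0.6066, 0.1203, 0.1647]
eef_rot: [0.0, 0.773, 0.634, 0.001]
wrist_force: [0.3, -0.3, -0.0]
opening: 0.449
grasp_force: 0.0
```

```bash
python3 st.py; python3 -c "
from h import *
s=shot('wrist'); lidm(s,.607,.119,.13); lidm(s,.451,.145); s=shot('side'); lidm(s,.451,.145); 
plan(.451,.1445,.10,70,9,start=(.6065,.1203,.164,-11.4))"
```

```text
F [ 0.3 -0.3 -0. ] T [ 0.01 -0.03 -0.  ] p [0.6066 0.1203 0.1647] yaw -11.3 t 25.7 op 0.449
lid 607.4 120.9 bar 82.8 size 59 10 ztop 0.1296 1903
lid 449.4 148.6 bar -19.7 size 11 60 ztop 0.0662 1334
lid 449.0 144.1 bar -16.6 size 20 55 ztop 0.0633 64
from [0.6065 0.1203 0.164 ] -11.4
[-1.0, -17.5, 7.0] -9.0
[2.0, -17.5, 7.0] -9.0
[4.5, -17.0, 7.0] -9.0
[7.5, -16.0, 7.0] -9.0
[9.5, -14.5, 7.0] -9.0
[12.0, -13.0, 7.0] -9.0
[13.5, -11.0, 7.0] -9.0
[15.5, -8.5, 7.0] -9.0
[16.5, -6.0, 7.0] -9.0
```

>>> {"name": "apply_moves", "arguments": {"moves": [{"jaw":0.45,"offset":[-1,-17.5,7],"rot":[0,0,-9]},{"jaw":0.45,"offset":[2,-17.5,7],"rot":[0,0,-9]},{"jaw":0.45,"offset":[4.5,-17,7],"rot":[0,0,-9]},{"jaw":0.45,"offset":[7.5,-16,7],"rot":[0,0,-9]},{"jaw":0.45,"offset":[9.5,-14.5,7],"rot":[0,0,-9]}]}}

```text
time_s: 26.4
eef_pos: [0.5183, 0.1334, 0.127]
eef_rot: [-0.0, 0.47, 0.883, -0.0]
wrist_force: [-0.2, 0.4, 0.3]
opening: 0.45
grasp_force: 0.0
```

>>> {"name": "apply_moves", "arguments": {"moves": [{"jaw":0.45,"offset":[12,-13,7],"rot":[0,0,-9]},{"jaw":0.45,"offset":[13.5,-11,7],"rot":[0,0,-9]},{"jaw":0.45,"offset":[15.5,-8.5,7],"rot":[0,0,-9]},{"jaw":0.45,"offset":[16.5,-6,7],"rot":[0,0,-9]},{"jaw":0.45,"offset":[0,0,0],"rot":[0,0,0]}]}}

```text
time_s: 27.02
eef_pos: [0.4481, 0.1445, 0.0988]
eef_rot: [-0.001, 0.177, 0.984, -0.0]
wrist_force: [0.4, -0.5, -0.4]
opening: 0.447
grasp_force: 0.0
```

```bash
python3 st.py; python3 -c "
from h import *
s=shot('wrist'); lidm(s,.450,.147)"
```

```text
F [ 0.4 -0.5 -0.4] T [0.03 0.02 0.02] p [0.4481 0.1445 0.0988] yaw 69.6 t 27.0 op 0.447
lid 447.6 148.3 bar -20.1 size 11 59 ztop 0.0666 2004
```

>>> {"name": "apply_moves", "arguments": {"moves": [{"jaw":0.45,"offset":[1,3,20],"rot":[0,0,0]},{"jaw":0.45,"offset":[0,0,20],"rot":[0,0,0]},{"jaw":0.45,"offset":[0,0,18],"rot":[0,0,0]},{"jaw":0,"offset":[0,0,0],"rot":[0,0,0]},{"jaw":0,"offset":[0,0,0],"rot":[0,0,0]}]}}

```text
time_s: 27.7
eef_pos: [0.4511, 0.1474, 0.0425]
eef_rot: [0.001, 0.177, 0.984, 0.0]
wrist_force: [0.1, 0.4, -0.6]
opening: 0.102
grasp_force: 59.7
```

>>> {"name": "apply_moves", "arguments": {"moves": [{"jaw":0,"offset":[0,0,0],"rot":[0,0,0]},{"jaw":0,"offset":[0,0,-40],"rot":[0,0,0]},{"jaw":0,"offset":[0,0,-50],"rot":[0,0,0]},{"jaw":0,"offset":[0,0,-60],"rot":[0,0,0]},{"jaw":0,"offset":[0,0,0],"rot":[0,0,0]}]}}

```text
time_s: 28.32
eef_pos: [0.4539, 0.1478, 0.1979]
eef_rot: [0.006, 0.176, 0.984, 0.001]
wrist_force: [-0.4, -0.0, -0.3]
opening: 0.097
grasp_force: 59.8
```

```bash
python3 st.py; python3 -c "
from h import *
s=shot('wrist'); lidm(s,.450,.147,.215)
plan(.595,-.1,.19,49,10)"
```

```text
F [-0.4 -0.  -0.3] T [ 0.01 -0.03 -0.04] p [0.4539 0.1478 0.1979] yaw 69.7 t 28.3 op 0.097
lid 433.6 155.7 bar -19.7 size 12 23 ztop 0.2151 364
from [0.452  0.1477 0.1948] 69.7
[-22.0, -18.5, 0.5] 2.1
[-22.5, -17.5, 0.5] 2.1
[-23.5, -16.5, 0.5] 2.1
[-24.0, -16.0, 0.5] 2.1
[-24.5, -15.0, 0.5] 2.1
[-25.0, -14.0, 0.5] 2.1
[-25.5, -13.0, 0.5] 2.1
[-26.0, -12.0, 0.5] 2.1
[-26.5, -11.0, 0.5] 2.1
[-26.5, -10.5, 0.5] 2.1
```

>>> {"name": "apply_moves", "arguments": {"moves": [{"jaw":0,"offset":[-22,-18.5,0],"rot":[0,0,2.1]},{"jaw":0,"offset":[-22.5,-17.5,0],"rot":[0,0,2.1]},{"jaw":0,"offset":[-23.5,-16.5,0],"rot":[0,0,2.1]},{"jaw":0,"offset":[-24,-16,0],"rot":[0,0,2.1]},{"jaw":0,"offset":[-24.5,-15,0],"rot":[0,0,2.1]}]}}

```text
time_s: 29.0
eef_pos: [0.5208, 0.0223, 0.1899]
eef_rot: [-0.002, 0.266, 0.964, -0.0]
wrist_force: [1.0, 0.4, -1.7]
opening: 0.099
grasp_force: 59.8
```

>>> {"name": "apply_moves", "arguments": {"moves": [{"jaw":0,"offset":[-25,-14,0],"rot":[0,0,2.1]},{"jaw":0,"offset":[-25.5,-13,0],"rot":[0,0,2.1]},{"jaw":0,"offset":[-26,-12,0],"rot":[0,0,2.1]},{"jaw":0,"offset":[-26.5,-11,0],"rot":[0,0,2.1]},{"jaw":0,"offset":[-26.5,-10.5,0],"rot":[0,0,2.1]}]}}

```text
time_s: 29.62
eef_pos: [0.5923, -0.1014, 0.1896]
eef_rot: [-0.002, 0.353, 0.935, 0.0]
wrist_force: [0.4, -1.0, -0.8]
opening: 0.105
grasp_force: 59.8
```

>>> {"name": "apply_moves", "arguments": {"moves": [{"jaw":0,"offset":[0,0,20],"rot":[0,0,0]},{"jaw":0,"offset":[0,0,20],"rot":[0,0,0]},{"jaw":0,"offset":[0,0,0],"rot":[0,0,0]},{"jaw":0,"offset":[0,0,0],"rot":[0,0,0]},{"jaw":0,"offset":[0,0,0],"rot":[0,0,0]}]}}

```text
time_s: 30.25
eef_pos: [0.5935, -0.1007, 0.1527]
eef_rot: [0.001, 0.352, 0.936, -0.0]
wrist_force: [1.0, -0.3, -0.1]
opening: 0.106
grasp_force: 59.7
```

```bash
python3 st.py; python3 -c "
from h import *
s=shot('wrist'); lidm(s,.595,-.1,.178);save(s,'w8.png')
plan(.595,-.1,.109,49,1)"
```

```text
F [ 1.  -0.3 -0.1] T [-0.02  0.04  0.01] p [ 0.5935 -0.1007  0.1527] yaw 48.7 t 30.2 op 0.106
lid 591.3 -98.6 bar -41.9 size 10 60 ztop 0.1772 3506
from [ 0.5935 -0.1009  0.1528] 48.7
[-0.5, 1.5, 44.0] -0.3
```

>>> {"name": "apply_moves", "arguments": {"moves": [{"jaw":0,"offset":[-3.3,0.7,15],"rot":[0,0,0]},{"jaw":0,"offset":[0,0,12],"rot":[0,0,0]},{"jaw":0,"offset":[0,0,8],"rot":[0,0,0]},{"jaw":0,"offset":[0,0,4],"rot":[0,0,0]},{"jaw":0,"offset":[0,0,3],"rot":[0,0,0]}]}}

```text
time_s: 30.92
eef_pos: [0.5964, -0.1026, 0.1105]
eef_rot: [0.0, 0.353, 0.936, 0.0]
wrist_force: [-4.0, 3.7, 19.2]
opening: 0.101
grasp_force: 62.4
```

```bash
python3 st.py; python3 -c "
from h import *
s=shot('wrist'); lidm(s,.595,-.1,.1346)"
```

```text
F [-4.   3.7 19.2] T [ 0.58  0.88 -0.04] p [ 0.5964 -0.1026  0.1105] yaw 48.7 t 30.9 op 0.101
lid 594.1 -100.4 bar -42.4 size 10 61 ztop 0.1351 3534
```

>>> {"name": "apply_moves", "arguments": {"moves": [{"jaw":0,"offset":[0.7,0,0],"rot":[0,0,0]},{"jaw":0,"offset":[0,-0.3,0.5],"rot":[0,0,6]},{"jaw":0,"offset":[0,-0.3,0.5],"rot":[0,0,6]},{"jaw":0,"offset":[0,-0.3,0.5],"rot":[0,0,6]},{"jaw":0,"offset":[0,-0.3,0.5],"rot":[0,0,6]}]}}

```text
time_s: 31.6
eef_pos: [0.5949, -0.1029, 0.1083]
eef_rot: [0.0, 0.541, 0.841, 0.0]
wrist_force: [-0.8, -0.2, 3.6]
opening: 0.102
grasp_force: 60.4
```

```bash
python3 st.py
```

```text
F [-0.8 -0.2  3.6] T [ 0.26 -0.06  0.13] p [ 0.5949 -0.1029  0.1083] yaw 24.5 t 31.6 op 0.102
```

>>> {"name": "apply_moves", "arguments": {"moves": [{"jaw":0,"offset":[0,-0.3,0.5],"rot":[0,0,6]},{"jaw":0,"offset":[0,-0.3,0.5],"rot":[0,0,6]},{"jaw":0,"offset":[0,-0.3,0.5],"rot":[0,0,6]},{"jaw":0,"offset":[0,-0.3,0.5],"rot":[0,0,6]},{"jaw":0,"offset":[0,-0.3,0.5],"rot":[0,0,4]}]}}

```text
time_s: 32.22
eef_pos: [0.5934, -0.1031, 0.1054]
eef_rot: [0.0, 0.728, 0.686, 0.0]
wrist_force: [1.2, 0.9, 3.2]
opening: 0.104
grasp_force: 60.3
```

>>> {"name": "apply_moves", "arguments": {"moves": [{"jaw":0,"offset":[0,0,0.5],"rot":[0,0,3]},{"jaw":0,"offset":[0,0,0],"rot":[0,0,3]},{"jaw":0,"offset":[0,0,0],"rot":[0,0,2]},{"jaw":0,"offset":[0,0,0],"rot":[0,0,0]},{"jaw":0,"offset":[0,0,0],"rot":[0,0,0]}]}}

```text
time_s: 32.85
eef_pos: [0.5935, -0.1034, 0.1051]
eef_rot: [0.0, 0.773, 0.635, 0.0]
wrist_force: [2.3, 0.6, 2.5]
opening: 0.102
grasp_force: 62.3
```

```bash
python3 st.py; python3 -c "
from h import *
s=shot('wrist'); lidm(s,.595,-.1,.13)"
```

```text
F [2.3 0.6 2.5] T [-0.03 -0.46  0.76] p [ 0.5935 -0.1034  0.1051] yaw -11.2 t 32.9 op 0.102
lid 593.9 -99.9 bar 80.4 size 60 10 ztop 0.1295 3482
```

>>> {"name": "apply_moves", "arguments": {"moves": [{"jaw":0.45,"offset":[0,0,0],"rot":[0,0,0]},{"jaw":0.45,"offset":[0,0,0],"rot":[0,0,0]},{"jaw":0.45,"offset":[0,0,-15],"rot":[0,0,0]},{"jaw":0.45,"offset":[0,0,-40],"rot":[0,0,0]},{"jaw":0.45,"offset":[0,0,-60],"rot":[0,0,0]}]}}

```text
time_s: 33.52
eef_pos: [0.5917, -0.1028, 0.2199]
eef_rot: [-0.002, 0.773, 0.634, -0.001]
wrist_force: [1.3, 0.1, 0.7]
opening: 0.449
grasp_force: 0.0
```

```bash
cat > sc.py <<'E'
from h import *
import sys
for c in sys.argv[1:]:
    s=shot(c); W=world(s).reshape(420,560,3); save(s,c+"_sc.png")
    for nm in("scale","stand_seat"):
        for r in ctrl.outline_of(c,nm)[:3]:
            u,v=r["position"]; P=W[r["region"]]; P=P[~np.isnan(P[:,0])]; med=np.median(P,0)
            if abs(med[0]-.53)>.1 or abs(med[1]+.34)>.1: continue
            for a,b in((.185,.2),(.096,.105)):
                m=(P[:,2]>a)&(P[:,2]<b); Q=P[m][:,:2]
                if len(Q)>15:
                    (cx,cy),(w,h),an=cv2.minAreaRect(np.float32(Q)*1000); print(c,nm,round(r["score"],2),"z",a,len(Q),"c",round(cx,1),round(cy,1),"wh",round(w),round(h),"ang",round(an,1),"mean",Q.mean(0).round(4))
E
python3 st.py; python3 sc.py scene side wrist; python3 -c "
from h import *
plan(.515,-.31,.30,85,10,start=(.5935,-.1034,.22,-11.4))"
```

```text
F [1.3 0.1 0.7] T [-0.07 -0.09  0.02] p [ 0.5917 -0.1028  0.2199] yaw -11.3 t 33.5 op 0.449
scene scale 0.9 z 0.185 109 c 516.1 -343.8 wh 20 38 ang 88.4 mean [ 0.5174 -0.3431]
scene stand_seat 0.73 z 0.096 363 c 535.4 -342.9 wh 78 120 ang 88.0 mean [ 0.57  -0.342]
side scale 0.84 z 0.185 189 c 512.6 -346.5 wh 26 40 ang 89.4 mean [ 0.512  -0.3482]
side scale 0.84 z 0.096 67 c 516.6 -352.0 wh 58 60 ang 78.2 mean [ 0.5069 -0.3631]
side stand_seat 0.77 z 0.096 572 c 533.9 -346.1 wh 83 123 ang 86.5 mean [ 0.5548 -0.3515]
from [ 0.5935 -0.1034  0.22  ] -11.4
[-22.0, -3.5, -8.0] -9.6
[-21.0, -7.0, -8.0] -9.6
[-19.5, -10.5, -8.0] -9.6
[-17.5, -13.5, -8.0] -9.6
[-15.0, -16.5, -8.0] -9.6
[-12.0, -18.5, -8.0] -9.6
[-8.5, -20.5, -8.0] -9.6
[-5.0, -21.5, -8.0] -9.6
[-1.5, -22.0, -8.0] -9.6
[2.5, -22.0, -8.0] -9.6
```

View pics/side_sc.png

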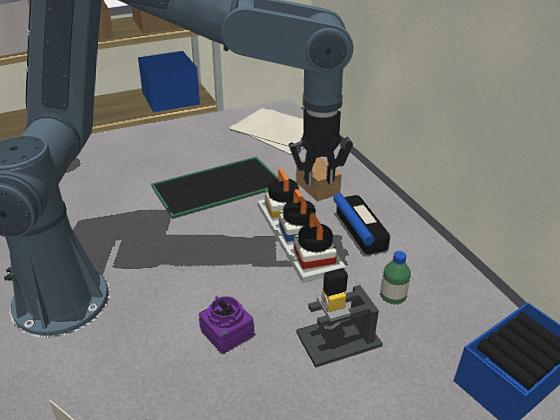

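>>> {"name": "apply_moves", "arguments": {"moves": [{"jaw":0.6,"offset":[-22,-3.5,-8],"rot":[0,0,-9.6]},{"jaw":0.6,"offset":[-21,-7,-8],"rot":[0,0,-9.6]},{"jaw":0.6,"offset":[-19.5,-10.5,-8],"rot":[0,0,-9.6]},{"jaw":0.6,"offset":[-17.5,-13.5,-8],"rot":[0,0,-9.6]},{"jaw":0.6,"offset":[-15,-16.5,-8],"rot":[0,0,-9.6]}]}}

```text
time_s: 34.6
eef_pos: [0.5538, -0.2077, 0.2588]
eef_rot: [-0.001, 0.446, 0.895, 0.0]
wrist_force: [0.9, 0.1, 0.3]
opening: 0.603
grasp_force: 0.0
```

>>> {"name": "apply_moves", "arguments": {"moves": [{"jaw":0.6,"offset":[-12,-18.5,-8],"rot":[0,0,-9.6]},{"jaw":0.6,"offset":[-8.5,-20.5,-8],"rot":[0,0,-9.6]},{"jaw":0.6,"offset":[-5,-21.5,-8],"rot":[0,0,-9.6]},{"jaw":0.6,"offset":[-1.5,-22,-8],"rot":[0,0,-9.6]},{"jaw":0.6,"offset":[2.5,-22,-8],"rot":[0,0,-9.6]}]}}

```text
time_s: 35.22
eef_pos: [0.5144, -0.3109, 0.2987]
eef_rot: [-0.001, 0.044, 0.999, 0.001]
wrist_force: [0.1, -0.2, -0.2]
opening: 0.602
grasp_force: 0.0
```

>>> {"name": "apply_moves", "arguments": {"moves": [{"jaw":0.6,"offset":[0,-15,0],"rot":[0,0,-4]},{"jaw":0.6,"offset":[0,-19,20],"rot":[0,0,0]},{"jaw":0.6,"offset":[0,0,20],"rot":[0,0,0]},{"jaw":0.6,"offset":[0,0,0],"rot":[0,0,0]},{"jaw":0.6,"offset":[0,0,0],"rot":[0,0,0]}]}}

```text
time_s: 35.85
eef_pos: [0.5134, -0.3437, 0.2594]
eef_rot: [-0.0, 0.011, 1.0, 0.0]
wrist_force: [-0.2, -0.5, 0.4]
opening: 0.597
grasp_force: 0.0
```

```bash
python3 st.py; python3 sc.py wrist
```

```text
F [-0.2 -0.5  0.4] T [ 0.   -0.02  0.03] p [ 0.5134 -0.3437  0.2594] yaw 88.7 t 35.9 op 0.597
wrist scale 0.9 z 0.185 2358 c 512.8 -343.5 wh 24 41 ang 87.8 mean [ 0.5114 -0.3436]
wrist scale 0.9 z 0.096 50 c 512.7 -338.5 wh 55 59 ang 11.6 mean [ 0.4937 -0.3485]
```

View pics/wrist_sc.png

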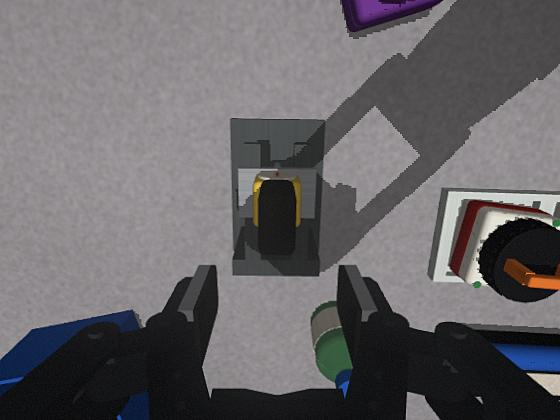

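>>> {"name": "apply_moves", "arguments": {"moves": [{"jaw":0.6,"offset":[0,0,40],"rot":[0,0,1]},{"jaw":0.6,"offset":[0,0,40],"rot":[0,0,0]},{"jaw":0.6,"offset":[0,0,27],"rot":[0,0,0]},{"jaw":0.6,"offset":[0,0,0],"rot":[0,0,0]},{"jaw":0,"offset":[0,0,0],"rot":[0,0,0]}]}}

```text
time_s: 36.62
eef_pos: [0.5141, -0.3451, 0.1547]
eef_rot: [0.001, 0.02, 1.0, -0.001]
wrist_force: [0.6, 0.6, 0.4]
opening: 0.401
grasp_force: 0.0
```

>>> {"name": "apply_moves", "arguments": {"moves": [{"jaw":0,"offset":[0,0,0],"rot":[0,0,0]},{"jaw":0,"offset":[0,0,0],"rot":[0,0,0]},{"jaw":0,"offset":[0,0,0],"rot":[0,0,0]},{"jaw":0,"offset":[0,0,-5],"rot":[0,0,0]},{"jaw":0,"offset":[0,0,0],"rot":[0,0,0]}]}}

```text
time_s: 37.25
eef_pos: [0.5132, -0.3445, 0.1581]
eef_rot: [0.0, 0.02, 1.0, -0.0]
wrist_force: [0.0, 0.1, -2.0]
opening: 0.267
grasp_force: 60.0
```

```bash
python3 st.py; python3 sc.py side
```

```text
F [ 0.   0.1 -2. ] T [ 0.02 -0.01 -0.  ] p [ 0.5132 -0.3445  0.1581] yaw 87.7 t 37.2 op 0.267
side stand_seat 0.61 z 0.096 613 c 534.0 -346.8 wh 82 122 ang 87.8 mean [ 0.5517 -0.351 ]
```

>>> {"name": "apply_moves", "arguments": {"moves": [{"jaw":0,"offset":[0,0,-20],"rot":[0,0,0]},{"jaw":0,"offset":[0,0,-30],"rot":[0,0,0]},{"jaw":0,"offset":[0,0,-35],"rot":[0,0,0]},{"jaw":0,"offset":[0,0,-20],"rot":[0,0,0]},{"jaw":0,"offset":[0,0,0],"rot":[0,0,0]}]}}

```text
time_s: 38.02
eef_pos: [0.5141, -0.3452, 0.2653]
eef_rot: [0.002, 0.02, 1.0, -0.002]
wrist_force: [-0.4, 0.5, -2.3]
opening: 0.275
grasp_force: 60.2
```

```bash
python3 st.py; python3 -c "
from h import *
s=shot('side'); lidm(s,.595,-.1,.128); save(s,'s9.png'); s=shot('scene'); lidm(s,.595,-.1,.128); lidm(s,.601,.01,.128); lidm(s,.607,.12,.128)
plan(.5396,-.092,.263,81.5,10)"
```

```text
F [-0.4  0.5 -2.3] T [ 0.02 -0.01  0.02] p [ 0.5141 -0.3452  0.2653] yaw 87.7 t 38.0 op 0.275
lid 594.1 -103.6 bar 81.5 size 60 12 ztop 0.1266 76
lid 596.4 -99.7 bar 85.6 size 57 12 ztop 0.1272 96
lid 604.7 6.8 bar 83.0 size 57 13 ztop 0.1281 97
lid 607.9 118.5 bar 78.3 size 58 12 ztop 0.1274 94
from [ 0.5129 -0.3441  0.2618] 87.7
[-1.5, 25.5, 0.0] 0.6
[-1.5, 25.5, 0.0] 0.6
[-1.0, 25.5, 0.0] 0.6
[-1.0, 25.5, 0.0] 0.6
[-0.5, 25.5, 0.0] 0.6
[-0.5, 25.5, 0.0] 0.6
[0.0, 25.5, 0.0] 0.6
[0.5, 25.5, 0.0] 0.6
[0.5, 25.5, 0.0] 0.6
[1.0, 25.5, 0.0] 0.6
```

View pics/s9.png

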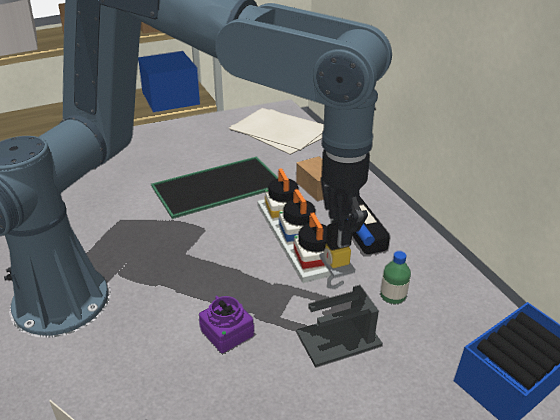

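>>> {"name": "apply_moves", "arguments": {"moves": [{"jaw":0,"offset":[-1.5,25.5,0],"rot":[0,0,0.6]},{"jaw":0,"offset":[-1.5,25.5,0],"rot":[0,0,0.6]},{"jaw":0,"offset":[-1,25.5,0],"rot":[0,0,0.6]},{"jaw":0,"offset":[-1,25.5,0],"rot":[0,0,0.6]},{"jaw":0,"offset":[-0.5,25.5,0],"rot":[0,0,0.6]}]}}

```text
time_s: 38.75
eef_pos: [0.5257, -0.2161, 0.2605]
eef_rot: [-0.002, 0.046, 0.999, 0.001]
wrist_force: [0.1, 0.1, -2.0]
opening: 0.271
grasp_force: 60.0
```

>>> {"name": "apply_moves", "arguments": {"moves": [{"jaw":0,"offset":[-0.5,25.5,0],"rot":[0,0,0.6]},{"jaw":0,"offset":[0,25.5,0],"rot":[0,0,0.6]},{"jaw":0,"offset":[0.5,25.5,0],"rot":[0,0,0.6]},{"jaw":0,"offset":[0.5,25.5,0],"rot":[0,0,0.6]},{"jaw":0,"offset":[1,25.5,0],"rot":[0,0,0.6]}]}}

```text
time_s: 39.38
eef_pos: [0.5385, -0.0895, 0.2607]
eef_rot: [-0.002, 0.073, 0.997, 0.001]
wrist_force: [0.6, -0.3, -2.2]
opening: 0.275
grasp_force: 60.0
```

>>> {"name": "apply_moves", "arguments": {"moves": [{"jaw":0,"offset":[0,0,15],"rot":[0,0,0]},{"jaw":0,"offset":[0,0,20],"rot":[0,0,0]},{"jaw":0,"offset":[0,0,17],"rot":[0,0,0]},{"jaw":0,"offset":[0,0,0],"rot":[0,0,0]},{"jaw":0,"offset":[0,0,0],"rot":[0,0,0]}]}}

```text
time_s: 40.0
eef_pos: [0.5396, -0.0911, 0.2109]
eef_rot: [0.0, 0.073, 0.997, -0.0]
wrist_force: [0.1, -0.5, -2.7]
opening: 0.269
grasp_force: 60.0
```

```bash
python3 st.py
cat > hk.py <<'E'
# zoomed side view around a lid, with hook
from h import *
import sys
x,y,n=float(sys.argv[1]),float(sys.argv[2]),sys.argv[3]
for cam in ("side",):
    s=shot(cam); K,D,M=s[2:]
    p=np.linalg.inv(M)@[x,y,.12,1]; uv,_=cv2.projectPoints(p[:3].reshape(1,1,3),np.zeros(3),np.zeros(3),K,D); u,v=uv.ravel().astype(int)
    a=s[0][max(0,v-70):v+50,max(0,u-80):u+80]; cv2.imwrite("pics/"+n,cv2.cvtColor(cv2.resize(a,None,fx=5,fy=5,interpolation=cv2.INTER_CUBIC),cv2.COLOR_RGB2BGR))
E
python3 hk.py .57 -.1 hk1.png; python3 -c "
from h import *
s=shot('wrist'); lidm(s,.595,-.1,.13)"
```

```text
F [ 0.1 -0.5 -2.7] T [0.02 0.02 0.03] p [ 0.5396 -0.0911  0.2109] yaw 81.7 t 40.0 op 0.269
few 0
```

View pics/hk1.png

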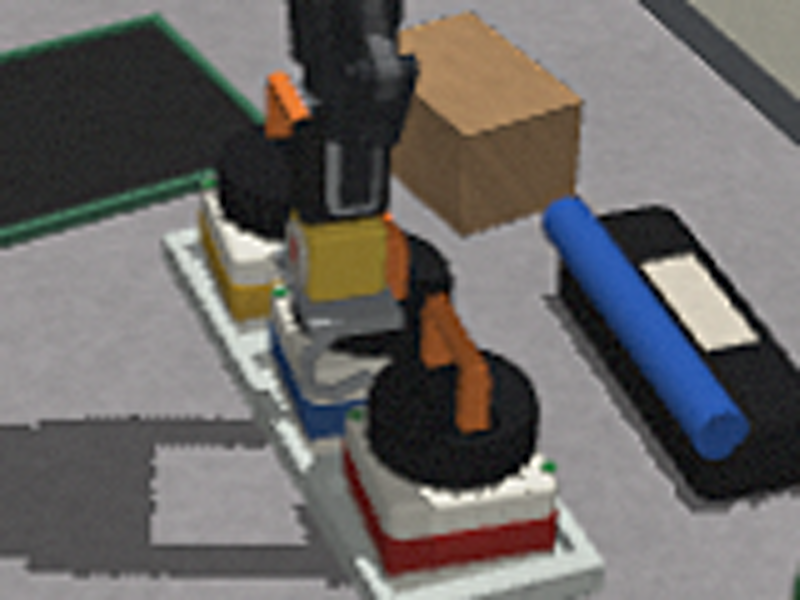

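>>> {"name": "apply_moves", "arguments": {"moves": [{"jaw":0,"offset":[-11,0,0.5],"rot":[0,0,0]},{"jaw":0,"offset":[-11,0,0],"rot":[0,0,0]},{"jaw":0,"offset":[-11,-0.5,0],"rot":[0,0,0]},{"jaw":0,"offset":[-11,-0.5,0],"rot":[0,0,0]},{"jaw":0,"offset":[-11,0,0],"rot":[0,0,0]}]}}

```text
time_s: 40.72
eef_pos: [0.5945, -0.0997, 0.2101]
eef_rot: [-0.0, 0.072, 0.997, 0.0]
wrist_force: [-0.3, -0.0, -2.6]
opening: 0.274
grasp_force: 60.1
```

>>> {"name": "apply_moves", "arguments": {"moves": [{"jaw":0,"offset":[0,0,-3],"rot":[0,0,0]},{"jaw":0,"offset":[0,0,-6],"rot":[0,0,0]},{"jaw":0,"offset":[0,0,-6],"rot":[0,0,0]},{"jaw":0,"offset":[0,0,0],"rot":[0,0,0]},{"jaw":0,"offset":[0,0,0],"rot":[0,0,0]}]}}

```text
time_s: 41.35
eef_pos: [0.5936, -0.0995, 0.2253]
eef_rot: [0.0, 0.072, 0.997, 0.0]
wrist_force: [0.4, 0.5, -2.5]
opening: 0.276
grasp_force: 59.9
```

```bash
python3 st.py; python3 hk.py .595 -.1 hk2.png
```

```text
F [ 0.4  0.5 -2.5] T [ 0.09  0.01 -0.01] p [ 0.5936 -0.0995  0.2253] yaw 81.7 t 41.4 op 0.276
```

View pics/hk2.png

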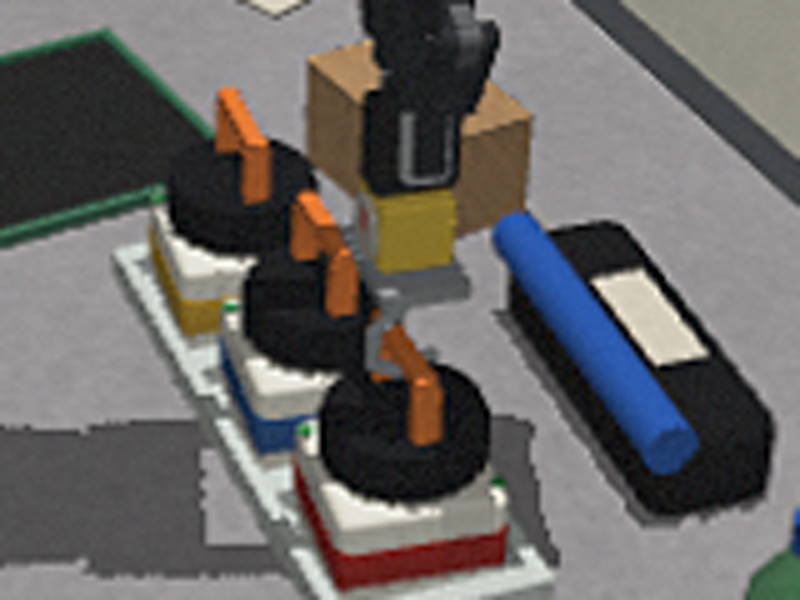

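>>> {"name": "apply_moves", "arguments": {"moves": [{"jaw":0,"offset":[0,0,-4],"rot":[0,0,0]},{"jaw":0,"offset":[0,0,-4],"rot":[0,0,0]},{"jaw":0,"offset":[0,0,-4],"rot":[0,0,0]},{"jaw":0,"offset":[0,0,-4],"rot":[0,0,0]},{"jaw":0,"offset":[0,0,-4],"rot":[0,0,0]}]}}

```text
time_s: 42.02
eef_pos: [0.5935, -0.0996, 0.2451]
eef_rot: [-0.0, 0.072, 0.997, -0.0]
wrist_force: [-0.4, 0.3, -7.1]
opening: 0.271
grasp_force: 59.5
```

>>> {"name": "apply_moves", "arguments": {"moves": [{"jaw":0,"offset":[0,0,-5],"rot":[0,0,0]},{"jaw":0,"offset":[0,0,-5],"rot":[0,0,0]},{"jaw":0,"offset":[0,0,-5],"rot":[0,0,0]},{"jaw":0,"offset":[0,0,-5],"rot":[0,0,0]},{"jaw":0,"offset":[0,0,-5],"rot":[0,0,0]}]}}

```text
time_s: 42.65
eef_pos: [0.5938, -0.0996, 0.2706]
eef_rot: [0.0, 0.072, 0.997, -0.0]
wrist_force: [0.0, 0.3, -7.3]
opening: 0.269
grasp_force: 59.5
```

```bash
python3 st.py
```

```text
F [ 0.   0.3 -7.3] T [-0.06  0.01  0.02] p [ 0.5938 -0.0996  0.2706] yaw 81.7 t 42.6 op 0.269
```

>>> {"name": "apply_moves", "arguments": {"moves": [{"jaw":0,"offset":[0,0,-8],"rot":[0,0,0]},{"jaw":0,"offset":[0,0,-12],"rot":[0,0,0]},{"jaw":0,"offset":[0,0,-12],"rot":[0,0,0]},{"jaw":0,"offset":[0,0,-12],"rot":[0,0,0]},{"jaw":0,"offset":[0,0,-12],"rot":[0,0,0]}]}}

```text
time_s: 43.28
eef_pos: [0.5938, -0.0996, 0.3273]
eef_rot: [0.0, 0.072, 0.997, -0.0]
wrist_force: [-0.5, 1.1, -6.4]
opening: 0.274
grasp_force: 59.5
```

>>> {"name": "apply_moves", "arguments": {"moves": [{"jaw":0,"offset":[0,0,-10],"rot":[0,0,0]},{"jaw":0,"offset":[0,0,-4],"rot":[0,0,0]},{"jaw":0,"offset":[0,0,0],"rot":[0,0,0]},{"jaw":0,"offset":[0,0,0],"rot":[0,0,0]},{"jaw":0,"offset":[0,0,0],"rot":[0,0,0]}]}}

```text
time_s: 43.9
eef_pos: [0.5935, -0.0995, 0.3396]
eef_rot: [-0.001, 0.072, 0.997, 0.0]
wrist_force: [-0.1, 0.3, -6.3]
opening: 0.273
grasp_force: 59.6
```

>>> {"name": "apply_moves", "arguments": {"moves": [{"jaw":0,"offset":[0,0,0],"rot":[0,0,0]},{"jaw":0,"offset":[0,0,0],"rot":[0,0,0]},{"jaw":0,"offset":[0,0,0],"rot":[0,0,0]},{"jaw":0,"offset":[0,0,0],"rot":[0,0,0]},{"jaw":0,"offset":[0,0,0],"rot":[0,0,0]}]}}

```text
time_s: 44.52
eef_pos: [0.5938, -0.0996, 0.3403]
eef_rot: [0.0, 0.072, 0.997, 0.0]
wrist_force: [0.2, -0.4, -6.8]
opening: 0.275
grasp_force: 59.6
```

>>> {"name": "apply_moves", "arguments": {"moves": [{"jaw":0,"offset":[0,0,0],"rot":[0,0,0]},{"jaw":0,"offset":[0,0,0],"rot":[0,0,0]},{"jaw":0,"offset":[0,0,0],"rot":[0,0,0]},{"jaw":0,"offset":[0,0,0],"rot":[0,0,0]},{"jaw":0,"offset":[0,0,0],"rot":[0,0,0]}]}}

```text
time_s: 45.15
eef_pos: [0.5938, -0.0996, 0.3403]
eef_rot: [-0.0, 0.072, 0.997, 0.0]
wrist_force: [0.0, 0.7, -6.6]
opening: 0.275
grasp_force: 59.6
```

>>> {"name": "apply_moves", "arguments": {"moves": [{"jaw":0,"offset":[0,0,0],"rot":[0,0,0]},{"jaw":0,"offset":[0,0,0],"rot":[0,0,0]},{"jaw":0,"offset":[0,0,0],"rot":[0,0,0]},{"jaw":0,"offset":[0,0,0],"rot":[0,0,0]},{"jaw":0,"offset":[0,0,0],"rot":[0,0,0]}]}}

```text
time_s: 45.78
eef_pos: [0.5938, -0.0996, 0.3403]
eef_rot: [0.0, 0.072, 0.997, 0.0]
wrist_force: [0.0, 0.1, -5.7]
opening: 0.273
grasp_force: 59.6
```

>>> {"name": "apply_moves", "arguments": {"moves": [{"jaw":0,"offset":[0,0,0],"rot":[0,0,0]},{"jaw":0,"offset":[0,0,0],"rot":[0,0,0]},{"jaw":0,"offset":[0,0,0],"rot":[0,0,0]},{"jaw":0,"offset":[0,0,0],"rot":[0,0,0]},{"jaw":0,"offset":[0,0,0],"rot":[0,0,0]}]}}

```text
time_s: 46.4
eef_pos: [0.5938, -0.0996, 0.3403]
eef_rot: [-0.0, 0.072, 0.997, 0.0]
wrist_force: [0.0, -0.3, -6.6]
opening: 0.275
grasp_force: 59.6
```

```bash
python3 st.py
python3 - <<'E'
from h import *
for c in('side','scene'):
    s=shot(c); save(s,c+'10.png'); lidm(s,.594,-.1,.225); W=world(s); 
    h=cv2.cvtColor(s[0],cv2.COLOR_RGB2HSV).reshape(-1,3); m=((h[:,0]<6)|(h[:,0]>172))&(h[:,1]>130)&(np.hypot(W[:,0]-.59,W[:,1]+.1)<.08); print(c,'red band',m.sum(),np.nanpercentile(W[m],[3,50,97],axis=0).round(3).tolist())
print('a');plan(.45,-.1,.341,82,10,start=(.594,-.0997,.341,82))
print('b');plan(.45,.313,.341,96,22,start=(.45,-.1,.341,82))
E
```

```text
F [ 0.  -0.3 -6.6] T [0.06 0.03 0.02] p [ 0.5938 -0.0996  0.3403] yaw 81.7 t 46.4 op 0.275
lid 591.9 -109.6 bar 83.7 size 47 11 ztop 0.2256 72
side red band 286 [[0.552, -0.15, 0.119], [0.584, -0.14, 0.13], [0.631, -0.073, 0.14]]
lid 594.6 -99.8 bar 87.2 size 55 13 ztop 0.2264 102
scene red band 132 [[0.61, -0.139, 0.125], [0.642, -0.101, 0.134], [0.648, -0.066, 0.191]]
a
from [ 0.594  -0.0997  0.341 ] 82
[14.5, -2.0, 0.0] -0.0
[14.5, -2.0, 0.0] -0.0
[14.5, -2.0, 0.0] -0.0
[14.5, -2.0, 0.0] -0.0
[14.5, -2.0, 0.0] -0.0
[14.5, -2.0, 0.0] -0.0
[14.5, -2.0, 0.0] -0.0
[14.5, -2.0, 0.0] -0.0
[14.5, -2.0, 0.0] -0.0
[14.5, -2.0, 0.0] -0.0
b
from [ 0.45  -0.1    0.341] 82
[2.5, 18.5, 0.0] -0.6
[2.5, 18.5, 0.0] -0.6
[2.0, 18.5, 0.0] -0.6
[2.0, 18.5, 0.0] -0.6
[2.0, 18.5, 0.0] -0.6
[1.5, 18.5, 0.0] -0.6
[1.5, 18.5, 0.0] -0.6
[1.0, 18.5, 0.0] -0.6
[1.0, 18.5, 0.0] -0.6
[0.5, 19.0, 0.0] -0.6
[0.5, 19.0, 0.0] -0.6
[0.5, 19.0, 0.0] -0.6
[0.0, 19.0, 0.0] -0.6
[0.0, 19.0, 0.0] -0.6
[-0.5, 19.0, 0.0] -0.6
[-0.5, 19.0, 0.0] -0.6
[-0.5, 19.0, 0.0] -0.6
[-1.0, 19.0, 0.0] -0.6
[-1.0, 18.5, 0.0] -0.6
[-1.5, 18.5, 0.0] -0.6
[-1.5, 18.5, 0.0] -0.6
[-2.0, 18.5, 0.0] -0.6
```

View pics/side10.png

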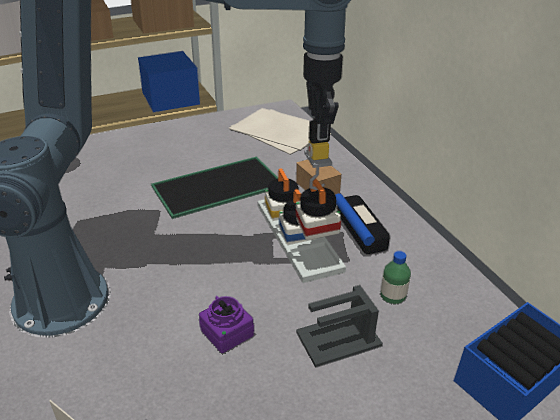

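>>> {"name": "apply_moves", "arguments": {"moves": [{"jaw":0,"offset":[0,0,-6],"rot":[0,0,0]},{"jaw":0,"offset":[0,0,-12],"rot":[0,0,0]},{"jaw":0,"offset":[0,0,-14],"rot":[0,0,0]},{"jaw":0,"offset":[0,0,-12],"rot":[0,0,0]},{"jaw":0,"offset":[0,0,-6],"rot":[0,0,0]}]}}

```text
time_s: 47.12
eef_pos: [0.5941, -0.0997, 0.392]
eef_rot: [0.001, 0.072, 0.997, -0.0]
wrist_force: [-0.7, 1.1, -7.4]
opening: 0.276
grasp_force: 59.5
```

```bash
python3 st.py; python3 -c "
from h import *
plan(.5947,.3363,.39,96,24)"
```

```text
F [-0.7  1.1 -7.4] T [-0.02  0.06 -0.03] p [ 0.5941 -0.0997  0.392 ] yaw 81.7 t 47.1 op 0.276
from [ 0.5941 -0.0997  0.392 ] 81.7
[2.5, 18.0, 0.0] -0.6
[2.5, 18.0, 0.0] -0.6
[2.0, 18.0, 0.0] -0.6
[2.0, 18.0, 0.0] -0.6
[2.0, 18.0, 0.0] -0.6
[1.5, 18.0, 0.0] -0.6
[1.5, 18.0, 0.0] -0.6
[1.5, 18.0, 0.0] -0.6
[1.0, 18.0, 0.0] -0.6
[1.0, 18.0, 0.0] -0.6
[0.5, 18.0, 0.0] -0.6
[0.5, 18.0, 0.0] -0.6
[0.5, 18.0, 0.0] -0.6
[0.0, 18.0, 0.0] -0.6
[0.0, 18.0, 0.0] -0.6
[0.0, 18.0, 0.0] -0.6
[-0.5, 18.0, 0.0] -0.6
[-0.5, 18.0, 0.0] -0.6
[-1.0, 18.0, 0.0] -0.6
[-1.0, 18.0, 0.0] -0.6
[-1.0, 18.0, 0.0] -0.6
[-1.5, 18.0, 0.0] -0.6
[-1.5, 18.0, 0.0] -0.6
[-1.5, 18.0, 0.0] -0.6
```

>>> {"name": "apply_moves", "arguments": {"moves": [{"jaw":0,"offset":[0.7,5,0],"rot":[0,0,-0.2]},{"jaw":0,"offset":[1.4,10,0],"rot":[0,0,-0.4]},{"jaw":0,"offset":[2,15,0],"rot":[0,0,-0.5]},{"jaw":0,"offset":[2.3,18.7,0],"rot":[0,0,-0.6]},{"jaw":0,"offset":[2.1,18.7,0],"rot":[0,0,-0.6]}]}}

```text
time_s: 47.75
eef_pos: [0.5939, -0.0298, 0.3902]
eef_rot: [-0.0, 0.052, 0.999, 0.0]
wrist_force: [-0.6, 0.1, -7.3]
opening: 0.274
grasp_force: 59.4
```

>>> {"name": "apply_moves", "arguments": {"moves": [{"jaw":0,"offset":[2,18.7,0],"rot":[0,0,-0.6]},{"jaw":0,"offset":[1.8,18.7,0],"rot":[0,0,-0.6]},{"jaw":0,"offset":[1.5,18.7,0],"rot":[0,0,-0.6]},{"jaw":0,"offset":[1.4,18.7,0],"rot":[0,0,-0.6]},{"jaw":0,"offset":[1.2,18.7,0],"rot":[0,0,-0.6]}]}}

```text
time_s: 48.38
eef_pos: [0.5939, 0.0635, 0.3903]
eef_rot: [0.0, 0.026, 1.0, 0.0]
wrist_force: [-0.2, 1.4, -5.9]
opening: 0.278
grasp_force: 59.4
```

>>> {"name": "apply_moves", "arguments": {"moves": [{"jaw":0,"offset":[1,18.7,0],"rot":[0,0,-0.6]},{"jaw":0,"offset":[0.8,18.7,0],"rot":[0,0,-0.6]},{"jaw":0,"offset":[0.6,18.7,0],"rot":[0,0,-0.6]},{"jaw":0,"offset":[0.4,18.7,0],"rot":[0,0,-0.6]},{"jaw":0,"offset":[0.2,18.7,0],"rot":[0,0,-0.6]}]}}

```text
time_s: 49.0
eef_pos: [0.5939, 0.157, 0.3903]
eef_rot: [0.0, -0.0, 1.0, -0.0]
wrist_force: [-0.9, 0.3, -6.3]
opening: 0.273
grasp_force: 59.4
```

>>> {"name": "apply_moves", "arguments": {"moves": [{"jaw":0,"offset":[0,18.7,0],"rot":[0,0,-0.6]},{"jaw":0,"offset":[-0.2,18.7,0],"rot":[0,0,-0.6]},{"jaw":0,"offset":[-0.5,18.7,0],"rot":[0,0,-0.6]},{"jaw":0,"offset":[-0.7,18.7,0],"rot":[0,0,-0.6]},{"jaw":0,"offset":[-0.9,18.7,0],"rot":[0,0,-0.6]}]}}

```text
time_s: 49.62
eef_pos: [0.5942, 0.2505, 0.3902]
eef_rot: [-0.0, -0.027, 1.0, -0.0]
wrist_force: [0.3, -0.5, -6.6]
opening: 0.272
grasp_force: 59.4
```

>>> {"name": "apply_moves", "arguments": {"moves": [{"jaw":0,"offset":[-1.1,18.7,0],"rot":[0,0,-0.6]},{"jaw":0,"offset":[-1.3,18.7,0],"rot":[0,0,-0.6]},{"jaw":0,"offset":[-1.5,18.7,0],"rot":[0,0,-0.6]},{"jaw":0,"offset":[-1.3,15,0],"rot":[0,0,-0.5]},{"jaw":0,"offset":[-1,10,0],"rot":[0,0,-0.4]}]}}

```text
time_s: 50.25
eef_pos: [0.5946, 0.3317, 0.3901]
eef_rot: [-0.0, -0.05, 0.999, -0.0]
wrist_force: [0.1, -1.0, -6.5]
opening: 0.272
grasp_force: 59.4
```

>>> {"name": "apply_moves", "arguments": {"moves": [{"jaw":0,"offset":[-0.5,5,0],"rot":[0,0,-0.2]},{"jaw":0,"offset":[0,0,0],"rot":[0,0,0]},{"jaw":0,"offset":[0,0,0],"rot":[0,0,0]},{"jaw":0,"offset":[0,0,0],"rot":[0,0,0]},{"jaw":0,"offset":[0,0,0],"rot":[0,0,0]}]}}

```text
time_s: 50.88
eef_pos: [0.5948, 0.3353, 0.3904]
eef_rot: [0.0, -0.051, 0.999, -0.0]
wrist_force: [0.1, 0.5, -7.1]
opening: 0.274
grasp_force: 59.6
```

```bash
python3 st.py
python3 - <<'E'
from h import *
for c in('side','scene'):
    s=shot(c); save(s,c+'11.png'); lidm(s,.594,.336,.276)
plan(.5947,.3363,.30,96,1)
E
```

```text
F [ 0.1  0.5 -7.1] T [-0.02 -0.04 -0.03] p [0.5948 0.3353 0.3904] yaw 95.9 t 50.9 op 0.274
lid 596.0 322.5 bar -76.8 size 12 44 ztop 0.2754 32
lid 596.3 332.0 bar -77.8 size 13 57 ztop 0.2759 106
from [0.5947 0.3355 0.3904] 95.9
[0.0, 1.0, 90.5] -0.1
```

View pics/scene11.png

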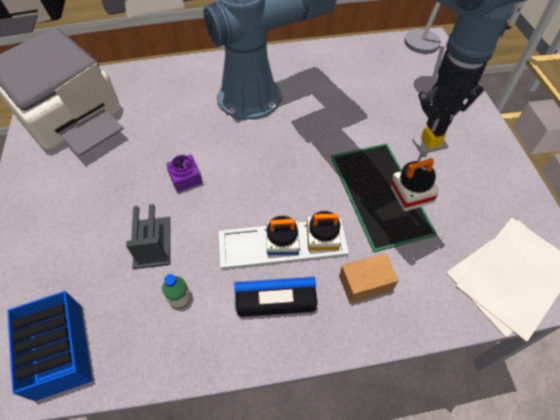

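>>> {"name": "apply_moves", "arguments": {"moves": [{"jaw":0,"offset":[0,0,8],"rot":[0,0,0]},{"jaw":0,"offset":[0,0,16],"rot":[0,0,0]},{"jaw":0,"offset":[0,0,20],"rot":[0,0,0]},{"jaw":0,"offset":[0,0,20],"rot":[0,0,0]},{"jaw":0,"offset":[0,0,20],"rot":[0,0,0]}]}}

```text
time_s: 51.6
eef_pos: [0.5943, 0.3356, 0.3041]
eef_rot: [-0.001, -0.051, 0.999, -0.0]
wrist_force: [0.3, -0.8, -6.0]
opening: 0.273
grasp_force: 59.6
```

>>> {"name": "apply_moves", "arguments": {"moves": [{"jaw":0,"offset":[0,0,20],"rot":[0,0,0]},{"jaw":0,"offset":[0,0,15],"rot":[0,0,0]},{"jaw":0,"offset":[0,0,8],"rot":[0,0,0]},{"jaw":0,"offset":[0,0,4],"rot":[0,0,0]},{"jaw":0,"offset":[0,0,0],"rot":[0,0,0]}]}}

```text
time_s: 52.22
eef_pos: [0.5949, 0.3357, 0.2596]
eef_rot: [0.0, -0.051, 0.999, 0.0]
wrist_force: [0.1, 0.3, -6.2]
opening: 0.269
grasp_force: 59.5
```

```bash
python3 st.py
python3 - <<'E'
from h import *
for c in('side','scene'):
    s=shot(c); lidm(s,.594,.336,.145)
E
```

```text
F [ 0.1  0.3 -6.2] T [ 0.02 -0.01 -0.  ] p [0.5949 0.3357 0.2596] yaw 95.9 t 52.2 op 0.269
lid 594.9 324.3 bar -77.0 size 12 46 ztop 0.144 32
lid 596.9 332.1 bar -81.5 size 12 58 ztop 0.1453 88
```

>>> {"name": "apply_moves", "arguments": {"moves": [{"jaw":0,"offset":[0,0,5],"rot":[0,0,0]},{"jaw":0,"offset":[0,0,5],"rot":[0,0,0]},{"jaw":0,"offset":[0,0,4],"rot":[0,0,0]},{"jaw":0,"offset":[0,0,3],"rot":[0,0,0]},{"jaw":0,"offset":[0,0,3],"rot":[0,0,0]}]}}

```text
time_s: 52.95
eef_pos: [0.5948, 0.3358, 0.2392]
eef_rot: [0.0, -0.051, 0.999, 0.0]
wrist_force: [0.2, 0.8, -5.9]
opening: 0.269
grasp_force: 59.5
```

>>> {"name": "apply_moves", "arguments": {"moves": [{"jaw":0,"offset":[0,0,3],"rot":[0,0,0]},{"jaw":0,"offset":[0,0,4],"rot":[0,0,0]},{"jaw":0,"offset":[0,0,4],"rot":[0,0,0]},{"jaw":0,"offset":[0,0,4],"rot":[0,0,0]},{"jaw":0,"offset":[0,0,4],"rot":[0,0,0]}]}}

```text
time_s: 53.58
eef_pos: [0.5947, 0.3355, 0.2203]
eef_rot: [0.0, -0.051, 0.999, -0.0]
wrist_force: [0.3, 0.4, -2.8]
opening: 0.271
grasp_force: 60.0
```

>>> {"name": "apply_moves", "arguments": {"moves": [{"jaw":0,"offset":[0,0,4],"rot":[0,0,0]},{"jaw":0,"offset":[0,0,4],"rot":[0,0,0]},{"jaw":0,"offset":[0,0,3],"rot":[0,0,0]},{"jaw":0,"offset":[0,0,0],"rot":[0,0,0]},{"jaw":0,"offset":[0,0,0],"rot":[0,0,0]}]}}

```text
time_s: 54.2
eef_pos: [0.5948, 0.3357, 0.2094]
eef_rot: [0.0, -0.051, 0.999, 0.0]
wrist_force: [-0.9, -0.6, -2.5]
opening: 0.272
grasp_force: 60.0
```

```bash
python3 st.py
python3 - <<'E'
from h import *
for c in('side','scene'):
    s=shot(c); lidm(s,.594,.336,.126)
E
python3 hk.py .59 .33 hk3.png
```

```text
F [-0.9 -0.6 -2.5] T [-0.06  0.02 -0.01] p [0.5948 0.3357 0.2094] yaw 95.9 t 54.2 op 0.272
few 28
lid 602.1 335.8 bar -84.0 size 10 58 ztop 0.1255 68
```

View pics/hk3.png

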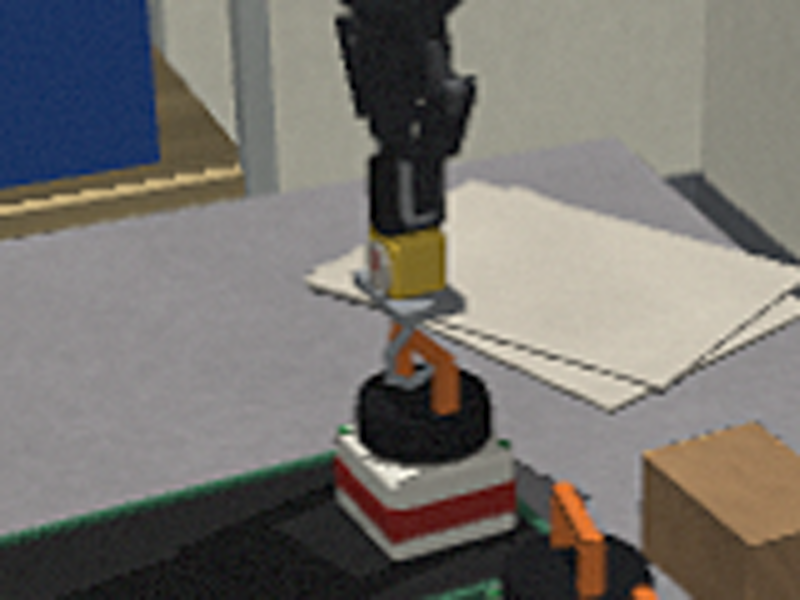

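>>> {"name": "apply_moves", "arguments": {"moves": [{"jaw":0,"offset":[5,0,1],"rot":[0,0,0]},{"jaw":0,"offset":[11,0,0],"rot":[0,0,0]},{"jaw":0,"offset":[13,0,0],"rot":[0,0,0]},{"jaw":0,"offset":[13,0,0],"rot":[0,0,0]},{"jaw":0,"offset":[13,0,0],"rot":[0,0,0]}]}}

```text
time_s: 54.98
eef_pos: [0.5389, 0.33, 0.2084]
eef_rot: [0.0, -0.052, 0.999, 0.0]
wrist_force: [0.4, -0.7, -3.5]
opening: 0.276
grasp_force: 60.0
```

>>> {"name": "apply_moves", "arguments": {"moves": [{"jaw":0,"offset":[0,0,0],"rot":[0,0,0]},{"jaw":0,"offset":[0,0,-15],"rot":[0,0,0]},{"jaw":0,"offset":[0,0,-25],"rot":[0,0,0]},{"jaw":0,"offset":[0,0,-20],"rot":[0,0,0]},{"jaw":0,"offset":[0,0,0],"rot":[0,0,0]}]}}

```text
time_s: 55.6
eef_pos: [0.5415, 0.3305, 0.2713]
eef_rot: [0.002, -0.051, 0.999, 0.001]
wrist_force: [-0.4, 0.3, -2.1]
opening: 0.273
grasp_force: 60.1
```

```bash
python3 st.py
python3 - <<'E'
from h import *
for c in('side','scene','wrist'):
    s=shot(c); save(s,c+'12.png'); print(c); lidm(s,.6,.336,.126); lidm(s,.607,.12,.128); lidm(s,.602,.011,.128)
plan(.5526,.1281,.268,81.5,10)
E
```

```text
F [-0.4  0.3 -2.1] T [-0.02  0.05 -0.05] p [0.5415 0.3305 0.2713] yaw 95.9 t 55.6 op 0.273
side
lid 600.7 330.2 bar -85.1 size 13 66 ztop 0.1246 43
lid 605.7 115.6 bar 82.9 size 59 12 ztop 0.1259 53
lid 602.9 5.2 bar 85.6 size 65 11 ztop 0.1268 68
scene
lid 601.9 335.8 bar -83.2 size 11 59 ztop 0.1255 76
lid 608.0 118.4 bar 80.6 size 58 11 ztop 0.1277 96
lid 604.8 6.9 bar 83.7 size 58 11 ztop 0.1279 101
wrist
few 0
lid 606.3 123.4 bar 82.2 size 56 12 ztop 0.1292 879
few 0
from [0.5396 0.3298 0.2673] 95.9
[1.0, -20.0, 0.0] 1.4
[0.5, -20.0, 0.0] 1.4
[0.0, -20.0, 0.0] 1.4
[-0.5, -20.0, 0.0] 1.4
[-1.5, -20.0, 0.0] 1.4
[-2.0, -20.0, 0.0] 1.4
[-2.5, -20.0, 0.0] 1.4
[-3.0, -20.0, 0.0] 1.4
[-3.5, -20.0, 0.0] 1.4
[-4.0, -20.0, 0.0] 1.4
```

>>> {"name": "apply_moves", "arguments": {"moves": [{"jaw":0,"offset":[1,-20,0],"rot":[0,0,1.4]},{"jaw":0,"offset":[0.5,-20,0],"rot":[0,0,1.4]},{"jaw":0,"offset":[0,-20,0],"rot":[0,0,1.4]},{"jaw":0,"offset":[-0.5,-20,0],"rot":[0,0,1.4]},{"jaw":0,"offset":[-1.5,-20,0],"rot":[0,0,1.4]}]}}

```text
time_s: 56.38
eef_pos: [0.546, 0.2284, 0.2684]
eef_rot: [0.0, 0.011, 1.0, 0.0]
wrist_force: [-0.1, 0.0, -2.8]
opening: 0.274
grasp_force: 60.1
```

>>> {"name": "apply_moves", "arguments": {"moves": [{"jaw":0,"offset":[-2,-20,0],"rot":[0,0,1.4]},{"jaw":0,"offset":[-2.5,-20,0],"rot":[0,0,1.4]},{"jaw":0,"offset":[-3,-20,0],"rot":[0,0,1.4]},{"jaw":0,"offset":[-3.5,-20,0],"rot":[0,0,1.4]},{"jaw":0,"offset":[-4,-20,0],"rot":[0,0,1.3]}]}}

```text
time_s: 57.0
eef_pos: [0.5541, 0.1279, 0.2683]
eef_rot: [0.0, 0.071, 0.998, -0.0]
wrist_force: [0.4, -0.4, -2.5]
opening: 0.269
grasp_force: 60.1
```

>>> {"name": "apply_moves", "arguments": {"moves": [{"jaw":0,"offset":[0,0,20],"rot":[0,0,0]},{"jaw":0,"offset":[0,0,22],"rot":[0,0,0]},{"jaw":0,"offset":[0,0,15],"rot":[0,0,0]},{"jaw":0,"offset":[0,0,0],"rot":[0,0,0]},{"jaw":0,"offset":[0,0,0],"rot":[0,0,0]}]}}

```text
time_s: 57.62
eef_pos: [0.5546, 0.1292, 0.2121]
eef_rot: [0.001, 0.07, 0.998, 0.0]
wrist_force: [-1.0, 0.6, -1.5]
opening: 0.269
grasp_force: 59.9
```

```bash
python3 st.py; python3 -c "
from h import *
plan(.6068,.1199,.2102,82,5)"
```

```text
F [-1.   0.6 -1.5] T [-0.03  0.03  0.03] p [0.5546 0.1292 0.2121] yaw 82.0 t 57.6 op 0.269
from [0.5546 0.1292 0.2121] 82.0
[-10.5, -0.5, 0.5] 0.0
[-10.5, -0.5, 0.5] 0.0
[-10.5, -0.5, 0.5] 0.0
[-10.5, -0.5, 0.5] 0.0
[-10.5, -0.5, 0.5] 0.0
```

>>> {"name": "apply_moves", "arguments": {"moves": [{"jaw":0,"offset":[0,-0.5,2],"rot":[0,0,0]},{"jaw":0,"offset":[-13,-0.5,0],"rot":[0,0,0]},{"jaw":0,"offset":[-13,-0.5,0],"rot":[0,0,0]},{"jaw":0,"offset":[-13,-0.5,0],"rot":[0,0,0]},{"jaw":0,"offset":[-13.5,0,0],"rot":[0,0,0]}]}}

```text
time_s: 58.25
eef_pos: [0.6069, 0.1197, 0.2092]
eef_rot: [-0.0, 0.07, 0.998, -0.0]
wrist_force: [0.6, -0.1, -1.0]
opening: 0.272
grasp_force: 60.0
```

>>> {"name": "apply_moves", "arguments": {"moves": [{"jaw":0,"offset":[0,0,-3],"rot":[0,0,0]},{"jaw":0,"offset":[0,0,-6],"rot":[0,0,0]},{"jaw":0,"offset":[0,0,-6],"rot":[0,0,0]},{"jaw":0,"offset":[0,0,-4],"rot":[0,0,0]},{"jaw":0,"offset":[0,0,-4],"rot":[0,0,0]}]}}

```text
time_s: 58.88
eef_pos: [0.6054, 0.1202, 0.2325]
eef_rot: [-0.0, 0.07, 0.998, 0.0]
wrist_force: [0.8, 0.4, -5.3]
opening: 0.269
grasp_force: 59.7
```

>>> {"name": "apply_moves", "arguments": {"moves": [{"jaw":0,"offset":[0,0,-4],"rot":[0,0,0]},{"jaw":0,"offset":[0,0,-4],"rot":[0,0,0]},{"jaw":0,"offset":[0,0,-4],"rot":[0,0,0]},{"jaw":0,"offset":[0,0,-5],"rot":[0,0,0]},{"jaw":0,"offset":[0,0,-5],"rot":[0,0,0]}]}}

```text
time_s: 59.5
eef_pos: [0.6056, 0.1199, 0.2543]
eef_rot: [-0.0, 0.07, 0.998, -0.0]
wrist_force: [-0.4, -0.4, -8.0]
opening: 0.274
grasp_force: 59.4
```

```bash
python3 st.py
python3 - <<'E'
from h import *
for c in('side','scene'):
    s=shot(c); print(c); lidm(s,.607,.12,.133); save(s,c+'13.png')
E
```

```text
F [-0.4 -0.4 -8. ] T [0.01 0.08 0.03] p [0.6056 0.1199 0.2543] yaw 82.0 t 59.5 op 0.274
side
lid 604.3 110.9 bar -87.2 size 11 52 ztop 0.1349 38
scene
lid 612.3 117.4 bar 85.4 size 59 8 ztop 0.1345 38
```

>>> {"name": "apply_moves", "arguments": {"moves": [{"jaw":0,"offset":[0,0,-10],"rot":[0,0,0]},{"jaw":0,"offset":[0,0,-15],"rot":[0,0,0]},{"jaw":0,"offset":[0,0,-18],"rot":[0,0,0]},{"jaw":0,"offset":[0,0,-18],"rot":[0,0,0]},{"jaw":0,"offset":[0,0,-15],"rot":[0,0,0]}]}}

```text
time_s: 60.22
eef_pos: [0.6061, 0.12, 0.3324]
eef_rot: [0.001, 0.07, 0.998, 0.0]
wrist_force: [0.8, 0.1, -6.8]
opening: 0.276
grasp_force: 59.4
```

>>> {"name": "apply_moves", "arguments": {"moves": [{"jaw":0,"offset":[0,0,-8],"rot":[0,0,0]},{"jaw":0,"offset":[0,0,-3],"rot":[0,0,0]},{"jaw":0,"offset":[0,0,0],"rot":[0,0,0]},{"jaw":0,"offset":[0,0,0],"rot":[0,0,0]},{"jaw":0,"offset":[0,0,0],"rot":[0,0,0]}]}}

```text
time_s: 60.85
eef_pos: [0.6055, 0.1199, 0.3406]
eef_rot: [-0.001, 0.07, 0.998, -0.0]
wrist_force: [-0.2, 1.2, -7.8]
opening: 0.272
grasp_force: 59.4
```

>>> {"name": "apply_moves", "arguments": {"moves": [{"jaw":0,"offset":[0,0,0],"rot":[0,0,0]},{"jaw":0,"offset":[0,0,0],"rot":[0,0,0]},{"jaw":0,"offset":[0,0,0],"rot":[0,0,0]},{"jaw":0,"offset":[0,0,0],"rot":[0,0,0]},{"jaw":0,"offset":[0,0,0],"rot":[0,0,0]}]}}

```text
time_s: 61.48
eef_pos: [0.6057, 0.12, 0.3413]
eef_rot: [0.0, 0.07, 0.998, -0.0]
wrist_force: [0.4, -0.1, -6.4]
opening: 0.27
grasp_force: 59.4
```

>>> {"name": "apply_moves", "arguments": {"moves": [{"jaw":0,"offset":[0,0,0],"rot":[0,0,0]},{"jaw":0,"offset":[0,0,0],"rot":[0,0,0]},{"jaw":0,"offset":[0,0,0],"rot":[0,0,0]},{"jaw":0,"offset":[0,0,0],"rot":[0,0,0]},{"jaw":0,"offset":[0,0,0],"rot":[0,0,0]}]}}

```text
time_s: 62.1
eef_pos: [0.6058, 0.12, 0.3413]
eef_rot: [0.0, 0.07, 0.998, 0.0]
wrist_force: [-0.3, 0.5, -6.6]
opening: 0.277
grasp_force: 59.4
```

>>> {"name": "apply_moves", "arguments": {"moves": [{"jaw":0,"offset":[0,0,0],"rot":[0,0,0]},{"jaw":0,"offset":[0,0,0],"rot":[0,0,0]},{"jaw":0,"offset":[0,0,0],"rot":[0,0,0]},{"jaw":0,"offset":[0,0,0],"rot":[0,0,0]},{"jaw":0,"offset":[0,0,0],"rot":[0,0,0]}]}}

```text
time_s: 62.72
eef_pos: [0.6057, 0.12, 0.3413]
eef_rot: [0.0, 0.07, 0.998, 0.0]
wrist_force: [-0.5, -0.8, -7.9]
opening: 0.275
grasp_force: 59.4
```

>>> {"name": "apply_moves", "arguments": {"moves": [{"jaw":0,"offset":[0,0,0],"rot":[0,0,0]},{"jaw":0,"offset":[0,0,0],"rot":[0,0,0]},{"jaw":0,"offset":[0,0,0],"rot":[0,0,0]},{"jaw":0,"offset":[0,0,0],"rot":[0,0,0]},{"jaw":0,"offset":[0,0,0],"rot":[0,0,0]}]}}

```text
time_s: 63.35
eef_pos: [0.6057, 0.1199, 0.3413]
eef_rot: [0.0, 0.07, 0.998, -0.0]
wrist_force: [-0.3, -0.2, -7.2]
opening: 0.272
grasp_force: 59.4
```

```bash
python3 st.py
python3 - <<'E'
from h import *
for c in('side','scene'):
    s=shot(c); print(c); lidm(s,.607,.12,.223)
plan(.484,.3244,.341,96,16)
E
```

```text
F [-0.3 -0.2 -7.2] T [-0.02  0.03 -0.01] p [0.6057 0.1199 0.3413] yaw 82.0 t 63.4 op 0.272
side
lid 605.6 111.2 bar 84.3 size 56 11 ztop 0.2248 52
scene
lid 607.3 117.9 bar 85.5 size 57 11 ztop 0.2255 106
from [0.6057 0.12   0.3413] 82.0
[9.5, 11.5, 0.0] -0.9
[9.0, 11.5, 0.0] -0.9
[9.0, 12.0, 0.0] -0.9
[9.0, 12.0, 0.0] -0.9
[8.5, 12.0, 0.0] -0.9
[8.5, 12.5, 0.0] -0.9
[8.0, 12.5, 0.0] -0.9
[8.0, 12.5, 0.0] -0.9
[8.0, 12.5, 0.0] -0.9
[7.5, 13.0, 0.0] -0.9
[7.5, 13.0, 0.0] -0.9
[7.0, 13.0, 0.0] -0.9
[7.0, 13.0, 0.0] -0.9
[7.0, 13.0, 0.0] -0.9
[6.5, 13.5, 0.0] -0.9
[6.5, 13.5, 0.0] -0.9
```

>>> {"name": "apply_moves", "arguments": {"moves": [{"jaw":0,"offset":[4.5,5.7,0],"rot":[0,0,-0.4]},{"jaw":0,"offset":[5,5.8,0],"rot":[0,0,-0.5]},{"jaw":0,"offset":[9,11.5,0],"rot":[0,0,-0.9]},{"jaw":0,"offset":[9,12,0],"rot":[0,0,-0.9]},{"jaw":0,"offset":[9,12,0],"rot":[0,0,-0.9]}]}}

```text
time_s: 64.08
eef_pos: [0.5741, 0.1721, 0.3414]
eef_rot: [-0.0, 0.038, 0.999, 0.0]
wrist_force: [0.6, 0.9, -7.6]
opening: 0.272
grasp_force: 59.3
```

>>> {"name": "apply_moves", "arguments": {"moves": [{"jaw":0,"offset":[8.5,12,0],"rot":[0,0,-0.9]},{"jaw":0,"offset":[8.5,12.5,0],"rot":[0,0,-0.9]},{"jaw":0,"offset":[8,12.5,0],"rot":[0,0,-0.9]},{"jaw":0,"offset":[8,12.5,0],"rot":[0,0,-0.9]},{"jaw":0,"offset":[8,12.5,0],"rot":[0,0,-0.9]}]}}

```text
time_s: 64.7
eef_pos: [0.5362, 0.2355, 0.3413]
eef_rot: [0.0, -0.001, 1.0, 0.0]
wrist_force: [0.6, 0.2, -8.2]
opening: 0.273
grasp_force: 59.3
```

>>> {"name": "apply_moves", "arguments": {"moves": [{"jaw":0,"offset":[7.5,13,0],"rot":[0,0,-0.9]},{"jaw":0,"offset":[7.5,13,0],"rot":[0,0,-0.9]},{"jaw":0,"offset":[7,13,0],"rot":[0,0,-0.9]},{"jaw":0,"offset":[7,13,0],"rot":[0,0,-0.9]},{"jaw":0,"offset":[7,13,0],"rot":[0,0,-0.9]}]}}

```text
time_s: 65.32
eef_pos: [0.4981, 0.2993, 0.3413]
eef_rot: [0.0, -0.041, 0.999, 0.0]
wrist_force: [0.4, -0.5, -7.2]
opening: 0.277
grasp_force: 59.3
```

>>> {"name": "apply_moves", "arguments": {"moves": [{"jaw":0,"offset":[6.5,13.5,0],"rot":[0,0,-0.9]},{"jaw":0,"offset":[4,8,0],"rot":[0,0,-0.5]},{"jaw":0,"offset":[2.5,5.5,0],"rot":[0,0,-0.4]},{"jaw":0,"offset":[0,0,0],"rot":[0,0,0]},{"jaw":0,"offset":[0,0,0],"rot":[0,0,0]}]}}

```text
time_s: 65.95
eef_pos: [0.4835, 0.3238, 0.3412]
eef_rot: [0.0, -0.056, 0.998, -0.0]
wrist_force: [0.7, 1.1, -7.1]
opening: 0.276
grasp_force: 59.5
```

>>> {"name": "apply_moves", "arguments": {"moves": [{"jaw":0,"offset":[0,0,8],"rot":[0,0,0]},{"jaw":0,"offset":[0,0,16],"rot":[0,0,0]},{"jaw":0,"offset":[0,0,18],"rot":[0,0,0]},{"jaw":0,"offset":[0,0,18],"rot":[0,0,0]},{"jaw":0,"offset":[0,0,10],"rot":[0,0,0]}]}}

```text
time_s: 66.58
eef_pos: [0.4824, 0.3238, 0.2689]
eef_rot: [-0.001, -0.056, 0.998, -0.001]
wrist_force: [0.1, 0.5, -7.8]
opening: 0.271
grasp_force: 59.4
```

>>> {"name": "apply_moves", "arguments": {"moves": [{"jaw":0,"offset":[0,0,6],"rot":[0,0,0]},{"jaw":0,"offset":[0,0,3],"rot":[0,0,0]},{"jaw":0,"offset":[0,0,0],"rot":[0,0,0]},{"jaw":0,"offset":[0,0,0],"rot":[0,0,0]},{"jaw":0,"offset":[0,0,0],"rot":[0,0,0]}]}}

```text
time_s: 67.2
eef_pos: [0.4834, 0.3242, 0.2628]
eef_rot: [0.0, -0.056, 0.998, 0.0]
wrist_force: [0.0, 0.1, -8.3]
opening: 0.273
grasp_force: 59.4
```

```bash
python3 st.py
python3 - <<'E'
from h import *
for c in('side','scene'):
    s=shot(c); print(c); lidm(s,.484,.325,.145); lidm(s,.6,.336,.126);save(s,c+'14.png')
E
```

```text
F [ 0.   0.1 -8.3] T [-0.02  0.04  0.01] p [0.4834 0.3242 0.2628] yaw 96.4 t 67.2 op 0.273
side
lid 486.4 311.5 bar -78.9 size 9 52 ztop 0.1453 36
lid 599.6 335.8 bar -82.0 size 13 65 ztop 0.1251 42
scene
lid 485.6 322.2 bar -77.9 size 12 56 ztop 0.1464 84
lid 601.8 336.8 bar -83.7 size 10 60 ztop 0.126 74
```

View pics/scene14.png

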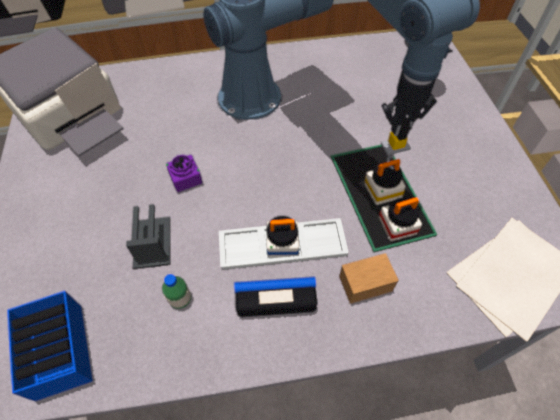

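>>> {"name": "apply_moves", "arguments": {"moves": [{"jaw":0,"offset":[0,0,5],"rot":[0,0,0]},{"jaw":0,"offset":[0,0,5],"rot":[0,0,0]},{"jaw":0,"offset":[0,0,4],"rot":[0,0,0]},{"jaw":0,"offset":[0,0,3],"rot":[0,0,0]},{"jaw":0,"offset":[0,0,3],"rot":[0,0,0]}]}}

```text
time_s: 67.92
eef_pos: [0.4833, 0.3242, 0.2422]
eef_rot: [0.0, -0.056, 0.998, 0.0]
wrist_force: [-0.6, -0.6, -7.2]
opening: 0.273
grasp_force: 59.5
```

>>> {"name": "apply_moves", "arguments": {"moves": [{"jaw":0,"offset":[0,0,3],"rot":[0,0,0]},{"jaw":0,"offset":[0,0,3],"rot":[0,0,0]},{"jaw":0,"offset":[0,0,4],"rot":[0,0,0]},{"jaw":0,"offset":[0,0,4],"rot":[0,0,0]},{"jaw":0,"offset":[0,0,4],"rot":[0,0,0]}]}}

```text
time_s: 68.55
eef_pos: [0.4837, 0.3241, 0.2245]
eef_rot: [0.001, -0.056, 0.998, -0.0]
wrist_force: [1.4, 0.6, -3.1]
opening: 0.271
grasp_force: 60.0
```

>>> {"name": "apply_moves", "arguments": {"moves": [{"jaw":0,"offset":[0,0,4],"rot":[0,0,0]},{"jaw":0,"offset":[0,0,4],"rot":[0,0,0]},{"jaw":0,"offset":[0,0,4],"rot":[0,0,0]},{"jaw":0,"offset":[0,0,4],"rot":[0,0,0]},{"jaw":0,"offset":[0,0,0],"rot":[0,0,0]}]}}

```text
time_s: 69.18
eef_pos: [0.483, 0.324, 0.2078]
eef_rot: [-0.0, -0.056, 0.998, -0.0]
wrist_force: [0.1, -0.8, -1.7]
opening: 0.272
grasp_force: 60.0
```

```bash
python3 st.py
python3 - <<'E'
from h import *
for c in('side','scene'):
    s=shot(c); print(c); lidm(s,.484,.325,.127)
E
```

```text
F [ 0.1 -0.8 -1.7] T [ 0.04  0.03 -0.01] p [0.483  0.324  0.2078] yaw 96.4 t 69.2 op 0.272
side
few 20
scene
lid 492.7 325.9 bar -79.3 size 12 56 ztop 0.1253 64
```

>>> {"name": "apply_moves", "arguments": {"moves": [{"jaw":0,"offset":[5,0,0],"rot":[0,0,0]},{"jaw":0,"offset":[11,0,0],"rot":[0,0,0]},{"jaw":0,"offset":[13,0,0],"rot":[0,0,0]},{"jaw":0,"offset":[13,0,0],"rot":[0,0,0]},{"jaw":0,"offset":[13,0,0],"rot":[0,0,0]}]}}

```text
time_s: 69.9
eef_pos: [0.4274, 0.3179, 0.2084]
eef_rot: [0.0, -0.056, 0.998, 0.0]
wrist_force: [-0.7, 0.0, -2.1]
opening: 0.272
grasp_force: 60.1
```

>>> {"name": "apply_moves", "arguments": {"moves": [{"jaw":0,"offset":[3,0,0],"rot":[0,0,0]},{"jaw":0,"offset":[0,0,-15],"rot":[0,0,0]},{"jaw":0,"offset":[0,0,-25],"rot":[0,0,0]},{"jaw":0,"offset":[0,0,-20],"rot":[0,0,0]},{"jaw":0,"offset":[0,0,0],"rot":[0,0,0]}]}}

```text
time_s: 70.53
eef_pos: [0.4273, 0.3183, 0.2711]
eef_rot: [0.003, -0.056, 0.998, 0.001]
wrist_force: [0.2, 0.6, -2.4]
opening: 0.273
grasp_force: 60.2
```

```bash
python3 st.py
python3 - <<'E'
from h import *
for c in('side','scene','wrist'):
    s=shot(c); save(s,c+'15.png'); print(c); lidm(s,.6,.336,.126); lidm(s,.49,.325,.126); lidm(s,.602,.011,.128)
plan(.5475,.0187,.268,82.5,14)
E
```

```text
F [ 0.2  0.6 -2.4] T [-0.02 -0.02 -0.02] p [0.4273 0.3183 0.2711] yaw 96.4 t 70.5 op 0.273
side
lid 601.0 335.1 bar -82.8 size 13 60 ztop 0.1253 38
lid 489.4 321.9 bar -77.9 size 11 57 ztop 0.1246 37
lid 602.8 5.9 bar 83.5 size 63 12 ztop 0.1259 65
scene
lid 601.2 336.7 bar -81.8 size 12 59 ztop 0.1256 80
lid 492.5 325.9 bar -78.5 size 13 57 ztop 0.1253 68
lid 603.7 6.9 bar 82.1 size 57 13 ztop 0.1278 103
wrist
lid 600.8 338.4 bar -79.2 size 11 59 ztop 0.128 543
few 0
few 0
from [0.4254 0.3175 0.2676] 96.4
[-6.5, -22.0, 0.0] 1.0
[-6.5, -22.0, 0.0] 1.0
[-7.0, -22.0, 0.0] 1.0
[-7.5, -22.0, 0.0] 1.0
[-8.0, -21.5, 0.0] 1.0
[-8.0, -21.5, 0.0] 1.0
[-8.5, -21.5, 0.0] 1.0
[-9.0, -21.5, 0.0] 1.0
[-9.5, -21.0, 0.0] 1.0
[-9.5, -21.0, 0.0] 1.0
[-10.0, -21.0, 0.0] 1.0
[-10.5, -20.5, 0.0] 1.0
[-10.5, -20.5, 0.0] 1.0
[-11.0, -20.0, 0.0] 1.0
```

>>> {"name": "apply_moves", "arguments": {"moves": [{"jaw":0,"offset":[-6.5,-22,0],"rot":[0,0,1]},{"jaw":0,"offset":[-6.5,-22,0],"rot":[0,0,1]},{"jaw":0,"offset":[-7,-22,0],"rot":[0,0,1]},{"jaw":0,"offset":[-7.5,-22,0],"rot":[0,0,1]},{"jaw":0,"offset":[-8,-21.5,0],"rot":[0,0,1]}]}}

```text
time_s: 71.3
eef_pos: [0.4691, 0.2103, 0.267]
eef_rot: [-0.001, -0.012, 1.0, -0.0]
wrist_force: [-0.3, -0.3, -3.4]
opening: 0.273
grasp_force: 60.2
```

>>> {"name": "apply_moves", "arguments": {"moves": [{"jaw":0,"offset":[-8,-21.5,0],"rot":[0,0,1]},{"jaw":0,"offset":[-8.5,-21.5,0],"rot":[0,0,1]},{"jaw":0,"offset":[-9,-21.5,0],"rot":[0,0,1]},{"jaw":0,"offset":[-9.5,-21,0],"rot":[0,0,1]},{"jaw":0,"offset":[-9.5,-21,0],"rot":[0,0,1]}]}}

```text
time_s: 71.92
eef_pos: [0.5125, 0.1034, 0.267]
eef_rot: [-0.001, 0.032, 0.999, 0.0]
wrist_force: [-0.0, 0.9, -2.2]
opening: 0.272
grasp_force: 60.1
```

>>> {"name": "apply_moves", "arguments": {"moves": [{"jaw":0,"offset":[-10,-21,0],"rot":[0,0,1]},{"jaw":0,"offset":[-10.5,-20.5,0],"rot":[0,0,1]},{"jaw":0,"offset":[-10.5,-20.5,0],"rot":[0,0,1]},{"jaw":0,"offset":[-11,-20,0],"rot":[0,0,1]},{"jaw":0,"offset":[0,0,0],"rot":[0,0,0]}]}}

```text
time_s: 72.55
eef_pos: [0.5476, 0.0173, 0.2675]
eef_rot: [-0.001, 0.067, 0.998, -0.0]
wrist_force: [0.3, 0.2, -2.2]
opening: 0.275
grasp_force: 60.0
```

>>> {"name": "apply_moves", "arguments": {"moves": [{"jaw":0,"offset":[0,0,20],"rot":[0,0,0]},{"jaw":0,"offset":[0,0,22],"rot":[0,0,0]},{"jaw":0,"offset":[0,0,15],"rot":[0,0,0]},{"jaw":0,"offset":[0,0,0],"rot":[0,0,0]},{"jaw":0,"offset":[0,0,0],"rot":[0,0,0]}]}}

```text
time_s: 73.18
eef_pos: [0.5478, 0.0189, 0.2121]
eef_rot: [0.001, 0.066, 0.998, -0.0]
wrist_force: [-0.7, -0.1, -1.9]
opening: 0.272
grasp_force: 59.9
```

```bash
python3 st.py; python3 -c "
from h import *
plan(.6025,.0105,.2098,82.5,1)"
```

```text
F [-0.7 -0.1 -1.9] T [ 0.03 -0.01 -0.02] p [0.5478 0.0189 0.2121] yaw 82.4 t 73.2 op 0.272
from [0.5478 0.0189 0.2121] 82.4
[-55.5, -1.0, 2.5] -0.1
```

>>> {"name": "apply_moves", "arguments": {"moves": [{"jaw":0,"offset":[0,-0.5,2],"rot":[0,0,0]},{"jaw":0,"offset":[-13,-0.5,0],"rot":[0,0,0]},{"jaw":0,"offset":[-14,0,0],"rot":[0,0,0]},{"jaw":0,"offset":[-14,0,0],"rot":[0,0,0]},{"jaw":0,"offset":[-14,0,0],"rot":[0,0,0]}]}}

```text
time_s: 73.8
eef_pos: [0.6029, 0.0103, 0.2091]
eef_rot: [-0.0, 0.066, 0.998, 0.0]
wrist_force: [-0.9, 0.5, -2.5]
opening: 0.271
grasp_force: 60.1
```

>>> {"name": "apply_moves", "arguments": {"moves": [{"jaw":0,"offset":[0,0,-3],"rot":[0,0,0]},{"jaw":0,"offset":[0,0,-6],"rot":[0,0,0]},{"jaw":0,"offset":[0,0,-6],"rot":[0,0,0]},{"jaw":0,"offset":[0,0,-4],"rot":[0,0,0]},{"jaw":0,"offset":[0,0,-4],"rot":[0,0,0]}]}}

```text
time_s: 74.42
eef_pos: [0.6014, 0.0108, 0.2324]
eef_rot: [-0.0, 0.066, 0.998, 0.0]
wrist_force: [-0.3, 0.0, -5.3]
opening: 0.272
grasp_force: 59.7
```

>>> {"name": "apply_moves", "arguments": {"moves": [{"jaw":0,"offset":[0,0,-4],"rot":[0,0,0]},{"jaw":0,"offset":[0,0,-4],"rot":[0,0,0]},{"jaw":0,"offset":[0,0,-4],"rot":[0,0,0]},{"jaw":0,"offset":[0,0,-5],"rot":[0,0,0]},{"jaw":0,"offset":[0,0,-5],"rot":[0,0,0]}]}}

```text
time_s: 75.05
eef_pos: [0.6017, 0.0104, 0.2545]
eef_rot: [-0.0, 0.066, 0.998, -0.0]
wrist_force: [-0.4, -0.5, -6.5]
opening: 0.274
grasp_force: 59.6
```

```bash
python3 st.py
python3 - <<'E'
from h import *
for c in('side','scene'):
    s=shot(c); print(c); lidm(s,.602,.0105,.135)
E
```

```text
F [-0.4 -0.5 -6.5] T [0.01 0.08 0.02] p [0.6017 0.0104 0.2545] yaw 82.4 t 75.0 op 0.274
side
lid 604.4 -3.0 bar 89.4 size 44 17 ztop 0.1362 40
scene
lid 607.1 7.5 bar -89.5 size 6 60 ztop 0.137 38
```

>>> {"name": "apply_moves", "arguments": {"moves": [{"jaw":0,"offset":[0,0,-10],"rot":[0,0,0]},{"jaw":0,"offset":[0,0,-15],"rot":[0,0,0]},{"jaw":0,"offset":[0,0,-18],"rot":[0,0,0]},{"jaw":0,"offset":[0,0,-18],"rot":[0,0,0]},{"jaw":0,"offset":[0,0,-15],"rot":[0,0,0]}]}}

```text
time_s: 75.78
eef_pos: [0.6021, 0.0105, 0.3323]
eef_rot: [0.001, 0.066, 0.998, -0.0]
wrist_force: [-0.7, -0.2, -6.7]
opening: 0.277
grasp_force: 59.5
```

>>> {"name": "apply_moves", "arguments": {"moves": [{"jaw":0,"offset":[0,0,-8],"rot":[0,0,0]},{"jaw":0,"offset":[0,0,-3],"rot":[0,0,0]},{"jaw":0,"offset":[0,0,0],"rot":[0,0,0]},{"jaw":0,"offset":[0,0,0],"rot":[0,0,0]},{"jaw":0,"offset":[0,0,0],"rot":[0,0,0]}]}}

```text
time_s: 76.4
eef_pos: [0.6015, 0.0105, 0.3407]
eef_rot: [-0.001, 0.066, 0.998, 0.0]
wrist_force: [-0.4, -0.4, -6.2]
opening: 0.27
grasp_force: 59.6
```

>>> {"name": "apply_moves", "arguments": {"moves": [{"jaw":0,"offset":[0,0,0],"rot":[0,0,0]},{"jaw":0,"offset":[0,0,0],"rot":[0,0,0]},{"jaw":0,"offset":[0,0,0],"rot":[0,0,0]},{"jaw":0,"offset":[0,0,0],"rot":[0,0,0]},{"jaw":0,"offset":[0,0,0],"rot":[0,0,0]}]}}

```text
time_s: 77.03
eef_pos: [0.6017, 0.0105, 0.3413]
eef_rot: [-0.0, 0.066, 0.998, -0.0]
wrist_force: [0.0, -0.0, -6.6]
opening: 0.273
grasp_force: 59.6
```

>>> {"name": "apply_moves", "arguments": {"moves": [{"jaw":0,"offset":[0,0,0],"rot":[0,0,0]},{"jaw":0,"offset":[0,0,0],"rot":[0,0,0]},{"jaw":0,"offset":[0,0,0],"rot":[0,0,0]},{"jaw":0,"offset":[0,0,0],"rot":[0,0,0]},{"jaw":0,"offset":[0,0,0],"rot":[0,0,0]}]}}

```text
time_s: 77.65
eef_pos: [0.6017, 0.0105, 0.3413]
eef_rot: [-0.0, 0.066, 0.998, -0.0]
wrist_force: [-0.0, -0.5, -6.1]
opening: 0.271
grasp_force: 59.6
```

>>> {"name": "apply_moves", "arguments": {"moves": [{"jaw":0,"offset":[0,0,0],"rot":[0,0,0]},{"jaw":0,"offset":[0,0,0],"rot":[0,0,0]},{"jaw":0,"offset":[0,0,0],"rot":[0,0,0]},{"jaw":0,"offset":[0,0,0],"rot":[0,0,0]},{"jaw":0,"offset":[0,0,0],"rot":[0,0,0]}]}}

```text
time_s: 78.28
eef_pos: [0.6017, 0.0105, 0.3413]
eef_rot: [0.0, 0.066, 0.998, 0.0]
wrist_force: [-0.6, -0.7, -6.3]
opening: 0.272
grasp_force: 59.6
```

>>> {"name": "apply_moves", "arguments": {"moves": [{"jaw":0,"offset":[0,0,0],"rot":[0,0,0]},{"jaw":0,"offset":[0,0,0],"rot":[0,0,0]},{"jaw":0,"offset":[0,0,0],"rot":[0,0,0]},{"jaw":0,"offset":[0,0,0],"rot":[0,0,0]},{"jaw":0,"offset":[0,0,0],"rot":[0,0,0]}]}}

```text
time_s: 78.9
eef_pos: [0.6017, 0.0105, 0.3413]
eef_rot: [-0.0, 0.066, 0.998, -0.0]
wrist_force: [-0.5, -0.9, -6.2]
opening: 0.273
grasp_force: 59.6
```

```bash
python3 st.py
python3 - <<'E'
from h import *
for c in('side','scene'):
    s=shot(c); print(c); lidm(s,.602,.0105,.225)
a=plan(.372,.13,.341,96,15); print('b'); plan(.372,.312,.341,96,10,start=a)
E
```

```text
F [-0.5 -0.9 -6.2] T [ 0.01  0.   -0.01] p [0.6017 0.0105 0.3413] yaw 82.4 t 78.9 op 0.273
side
lid 600.6 -1.3 bar 87.5 size 49 10 ztop 0.2263 62
scene
lid 602.6 8.8 bar 86.5 size 58 11 ztop 0.2269 101
from [0.6017 0.0105 0.3413] 82.4
[16.0, 6.0, 0.0] -0.9
[16.0, 6.0, 0.0] -0.9
[16.0, 6.5, 0.0] -0.9
[16.0, 6.5, 0.0] -0.9
[16.0, 7.0, 0.0] -0.9
[15.5, 7.0, 0.0] -0.9
[15.5, 7.5, 0.0] -0.9
[15.5, 7.5, 0.0] -0.9
[15.5, 8.0, 0.0] -0.9
[15.0, 8.0, 0.0] -0.9
[15.0, 8.5, 0.0] -0.9
[15.0, 8.5, 0.0] -0.9
[15.0, 9.0, 0.0] -0.9
[14.5, 9.0, 0.0] -0.9
[14.5, 9.5, 0.0] -0.9
b
from [0.372 0.13  0.341] 96
[-2.0, 18.0, 0.0] -0.0
[-2.0, 18.0, 0.0] -0.0
[-2.0, 18.0, 0.0] -0.0
[-2.0, 18.0, 0.0] -0.0
[-2.0, 18.0, 0.0] -0.0
[-2.0, 18.0, 0.0] -0.0
[-2.0, 18.0, 0.0] -0.0
[-2.0, 18.0, 0.0] -0.0
[-2.0, 18.0, 0.0] -0.0
[-2.0, 18.0, 0.0] -0.0
```

>>> {"name": "apply_moves", "arguments": {"moves": [{"jaw":0,"offset":[4,1.5,0],"rot":[0,0,-0.3]},{"jaw":0,"offset":[8,3,0],"rot":[0,0,-0.5]},{"jaw":0,"offset":[12,4.5,0],"rot":[0,0,-0.8]},{"jaw":0,"offset":[16,6.3,0],"rot":[0,0,-0.9]},{"jaw":0,"offset":[16,6.5,0],"rot":[0,0,-0.9]}]}}

```text
time_s: 79.62
eef_pos: [0.5471, 0.039, 0.3414]
eef_rot: [-0.0, 0.036, 0.999, 0.0]
wrist_force: [0.5, -0.1, -6.9]
opening: 0.272
grasp_force: 59.6
```

>>> {"name": "apply_moves", "arguments": {"moves": [{"jaw":0,"offset":[16,6.7,0],"rot":[0,0,-0.9]},{"jaw":0,"offset":[15.7,7,0],"rot":[0,0,-0.9]},{"jaw":0,"offset":[15.5,7.2,0],"rot":[0,0,-0.9]},{"jaw":0,"offset":[15.5,7.5,0],"rot":[0,0,-0.9]},{"jaw":0,"offset":[15.5,7.8,0],"rot":[0,0,-0.9]}]}}

```text
time_s: 80.25
eef_pos: [0.4708, 0.0782, 0.3413]
eef_rot: [0.0, -0.003, 1.0, 0.0]
wrist_force: [0.0, 0.3, -6.7]
opening: 0.275
grasp_force: 59.5
```

>>> {"name": "apply_moves", "arguments": {"moves": [{"jaw":0,"offset":[15.2,8,0],"rot":[0,0,-0.9]},{"jaw":0,"offset":[15,8.3,0],"rot":[0,0,-0.9]},{"jaw":0,"offset":[15,8.5,0],"rot":[0,0,-0.9]},{"jaw":0,"offset":[14.8,9,0],"rot":[0,0,-0.9]},{"jaw":0,"offset":[13,10,0],"rot":[0,0,-0.9]}]}}

```text
time_s: 80.88
eef_pos: [0.3962, 0.1194, 0.3413]
eef_rot: [0.0, -0.042, 0.999, 0.0]
wrist_force: [-0.5, -0.6, -7.4]
opening: 0.275
grasp_force: 59.5
```

>>> {"name": "apply_moves", "arguments": {"moves": [{"jaw":0,"offset":[9,10,0],"rot":[0,0,-0.6]},{"jaw":0,"offset":[4,8,0],"rot":[0,0,0]},{"jaw":0,"offset":[0,4,0],"rot":[0,0,0]},{"jaw":0,"offset":[0,0,0],"rot":[0,0,0]},{"jaw":0,"offset":[0,0,0],"rot":[0,0,0]}]}}

```text
time_s: 81.5
eef_pos: [0.3825, 0.1395, 0.3412]
eef_rot: [-0.0, -0.047, 0.999, -0.0]
wrist_force: [-0.0, -0.5, -7.7]
opening: 0.27
grasp_force: 59.6
```

```bash
python3 st.py; python3 -c "
from h import *
plan(.372,.312,.341,96,1)"
```

```text
F [-0.  -0.5 -7.7] T [-0.05 -0.02 -0.02] p [0.3825 0.1395 0.3412] yaw 95.4 t 81.5 op 0.27
from [0.3825 0.1395 0.3412] 95.4
[-5.5, 173.0, 0.0] -0.6
```

>>> {"name": "apply_moves", "arguments": {"moves": [{"jaw":0,"offset":[0,5,0],"rot":[0,0,0]},{"jaw":0,"offset":[0,10,0],"rot":[0,0,0]},{"jaw":0,"offset":[0,15,0],"rot":[0,0,0]},{"jaw":0,"offset":[-0.5,18,0],"rot":[0,0,0]},{"jaw":0,"offset":[-0.5,18,0],"rot":[0,0,0]}]}}

```text
time_s: 82.12
eef_pos: [0.3769, 0.2066, 0.3413]
eef_rot: [0.0, -0.047, 0.999, 0.0]
wrist_force: [0.7, 0.5, -6.9]
opening: 0.274
grasp_force: 59.4
```

>>> {"name": "apply_moves", "arguments": {"moves": [{"jaw":0,"offset":[-0.5,18,0],"rot":[0,0,0]},{"jaw":0,"offset":[-0.5,18,0],"rot":[0,0,0]},{"jaw":0,"offset":[-0.5,18,0],"rot":[0,0,0]},{"jaw":0,"offset":[-1,18,0],"rot":[0,0,0]},{"jaw":0,"offset":[-1,15,0],"rot":[0,0,0]}]}}

```text
time_s: 82.75
eef_pos: [0.372, 0.2936, 0.3412]
eef_rot: [-0.0, -0.047, 0.999, 0.0]
wrist_force: [0.4, -0.2, -6.3]
opening: 0.27
grasp_force: 59.6
```

>>> {"name": "apply_moves", "arguments": {"moves": [{"jaw":0,"offset":[-0.5,12,0],"rot":[0,0,0]},{"jaw":0,"offset":[-0.5,8,0],"rot":[0,0,0]},{"jaw":0,"offset":[0,0,0],"rot":[0,0,0]},{"jaw":0,"offset":[0,0,0],"rot":[0,0,0]},{"jaw":0,"offset":[0,0,0],"rot":[0,0,0]}]}}

```text
time_s: 83.38
eef_pos: [0.3715, 0.3119, 0.3413]
eef_rot: [0.0, -0.047, 0.999, -0.0]
wrist_force: [-0.2, -0.6, -6.6]
opening: 0.273
grasp_force: 59.6
```

>>> {"name": "apply_moves", "arguments": {"moves": [{"jaw":0,"offset":[0,0,8],"rot":[0,0,0]},{"jaw":0,"offset":[0,0,16],"rot":[0,0,0]},{"jaw":0,"offset":[0,0,18],"rot":[0,0,0]},{"jaw":0,"offset":[0,0,18],"rot":[0,0,0]},{"jaw":0,"offset":[0,0,10],"rot":[0,0,0]}]}}

```text
time_s: 84.0
eef_pos: [0.3707, 0.312, 0.2692]
eef_rot: [-0.001, -0.047, 0.999, -0.001]
wrist_force: [0.3, 0.1, -6.3]
opening: 0.277
grasp_force: 59.5
```

>>> {"name": "apply_moves", "arguments": {"moves": [{"jaw":0,"offset":[0,0,6],"rot":[0,0,0]},{"jaw":0,"offset":[0,0,3],"rot":[0,0,0]},{"jaw":0,"offset":[0,0,0],"rot":[0,0,0]},{"jaw":0,"offset":[0,0,0],"rot":[0,0,0]},{"jaw":0,"offset":[0,0,0],"rot":[0,0,0]}]}}

```text
time_s: 84.62
eef_pos: [0.3716, 0.3125, 0.2627]
eef_rot: [0.0, -0.047, 0.999, 0.0]
wrist_force: [1.0, 0.4, -6.5]
opening: 0.27
grasp_force: 59.5
```

```bash
python3 st.py
python3 - <<'E'
from h import *
for c in('side','scene'):
    s=shot(c); print(c); lidm(s,.373,.312,.146); lidm(s,.491,.325,.126)
E
```

```text
F [ 1.   0.4 -6.5] T [-0.   -0.02 -0.01] p [0.3716 0.3125 0.2627] yaw 95.4 t 84.6 op 0.27
side
lid 373.8 300.8 bar -79.0 size 11 55 ztop 0.1475 47
lid 489.7 321.8 bar -80.5 size 10 63 ztop 0.1245 41
scene
lid 375.0 308.1 bar -78.7 size 12 55 ztop 0.148 66
lid 491.9 325.3 bar -79.4 size 12 59 ztop 0.1246 75
```

Lower blue, unhook.

>>> {"name": "apply_moves", "arguments": {"moves": [{"jaw":0,"offset":[0,0,5],"rot":[0,0,0]},{"jaw":0,"offset":[0,0,5],"rot":[0,0,0]},{"jaw":0,"offset":[0,0,4],"rot":[0,0,0]},{"jaw":0,"offset":[0,0,3],"rot":[0,0,0]},{"jaw":0,"offset":[0,0,3],"rot":[0,0,0]}]}}

```text
time_s: 85.35
eef_pos: [0.3715, 0.3124, 0.2421]
eef_rot: [0.0, -0.047, 0.999, 0.0]
wrist_force: [0.1, 0.8, -6.4]
opening: 0.275
grasp_force: 59.6
```

>>> {"name": "apply_moves", "arguments": {"moves": [{"jaw":0,"offset":[0,0,3],"rot":[0,0,0]},{"jaw":0,"offset":[0,0,3],"rot":[0,0,0]},{"jaw":0,"offset":[0,0,4],"rot":[0,0,0]},{"jaw":0,"offset":[0,0,4],"rot":[0,0,0]},{"jaw":0,"offset":[0,0,4],"rot":[0,0,0]}]}}

```text
time_s: 85.98
eef_pos: [0.3719, 0.3124, 0.2244]
eef_rot: [0.001, -0.047, 0.999, 0.0]
wrist_force: [1.4, -0.0, -3.0]
opening: 0.269
grasp_force: 60.1
```

>>> {"name": "apply_moves", "arguments": {"moves": [{"jaw":0,"offset":[0,0,4],"rot":[0,0,0]},{"jaw":0,"offset":[0,0,4],"rot":[0,0,0]},{"jaw":0,"offset":[0,0,4],"rot":[0,0,0]},{"jaw":0,"offset":[0,0,4],"rot":[0,0,0]},{"jaw":0,"offset":[0,0,0],"rot":[0,0,0]}]}}

```text
time_s: 86.6
eef_pos: [0.3712, 0.3123, 0.2079]
eef_rot: [-0.0, -0.047, 0.999, -0.0]
wrist_force: [-0.6, 0.0, -2.3]
opening: 0.273
grasp_force: 60.1
```

```bash
python3 st.py
python3 - <<'E'
from h import *
for c in('side','scene'):
    s=shot(c); print(c); lidm(s,.376,.312,.127)
E
```

```text
F [-0.6  0.  -2.3] T [-0.04 -0.01 -0.02] p [0.3712 0.3123 0.2079] yaw 95.4 t 86.6 op 0.273
side
few 28
scene
lid 381.6 313.0 bar -79.9 size 12 57 ztop 0.1256 54
```

>>> {"name": "apply_moves", "arguments": {"moves": [{"jaw":0,"offset":[5,0,0],"rot":[0,0,0]},{"jaw":0,"offset":[11,0,0],"rot":[0,0,0]},{"jaw":0,"offset":[13,0,0],"rot":[0,0,0]},{"jaw":0,"offset":[13,0,0],"rot":[0,0,0]},{"jaw":0,"offset":[13,0,0],"rot":[0,0,0]}]}}

```text
time_s: 87.32
eef_pos: [0.3156, 0.3071, 0.2083]
eef_rot: [0.0, -0.047, 0.999, 0.0]
wrist_force: [-0.2, 0.1, -2.8]
opening: 0.275
grasp_force: 60.1
```

>>> {"name": "apply_moves", "arguments": {"moves": [{"jaw":0,"offset":[3,0,0],"rot":[0,0,0]},{"jaw":0,"offset":[0,0,-15],"rot":[0,0,0]},{"jaw":0,"offset":[0,0,-25],"rot":[0,0,0]},{"jaw":0,"offset":[0,0,-25],"rot":[0,0,0]},{"jaw":0,"offset":[0,0,0],"rot":[0,0,0]}]}}

```text
time_s: 87.95
eef_pos: [0.3155, 0.3077, 0.2762]
eef_rot: [0.003, -0.047, 0.999, 0.001]
wrist_force: [0.9, -0.9, -2.0]
opening: 0.274
grasp_force: 60.3
```

```bash
python3 st.py
python3 - <<'E'
from h import *
for c in('side','scene','wrist'):
    s=shot(c); save(s,c+'16.png'); print(c); lidm(s,.6,.336,.126); lidm(s,.49,.325,.126); lidm(s,.379,.312,.126)
plan(.5132,-.3445,.271,87.7,20)
E
```

```text
F [ 0.9 -0.9 -2. ] T [0.05 0.03 0.02] p [0.3155 0.3077 0.2762] yaw 95.4 t 88.0 op 0.274
side
lid 600.7 330.8 bar -80.7 size 13 61 ztop 0.1256 40
lid 490.6 322.3 bar -81.7 size 8 56 ztop 0.1252 37
lid 378.8 305.5 bar -80.5 size 10 62 ztop 0.1259 43
scene
lid 601.6 336.0 bar -79.5 size 13 60 ztop 0.1249 81
lid 491.5 325.3 bar -79.7 size 12 57 ztop 0.1251 75
lid 380.3 311.1 bar -75.2 size 13 57 ztop 0.1252 59
wrist
few 0
lid 490.5 327.6 bar -79.8 size 11 59 ztop 0.128 376
few 0
from [0.3135 0.3067 0.2725] 95.4
[-7.0, -33.5, 0.0] 0.4
[-7.0, -33.5, 0.0] 0.4
[-7.5, -33.5, 0.0] 0.4
[-7.5, -33.0, 0.0] 0.4
[-8.0, -33.0, 0.0] 0.4
[-8.0, -33.0, 0.0] 0.4
[-8.0, -33.0, 0.0] 0.4
[-8.5, -33.0, 0.0] 0.4
[-8.5, -33.0, 0.0] 0.4
[-9.0, -33.0, 0.0] 0.4
[-9.0, -33.0, 0.0] 0.4
[-9.5, -33.0, 0.0] 0.4
[-9.5, -32.5, 0.0] 0.4
[-10.0, -32.5, 0.0] 0.4
[-10.0, -32.5, 0.0] 0.4
[-10.0, -32.5, 0.0] 0.4
[-10.5, -32.5, 0.0] 0.4
[-10.5, -32.5, 0.0] 0.4
[-11.0, -32.5, 0.0] 0.4
[-11.0, -32.0, 0.0] 0.4
```

>>> {"name": "apply_moves", "arguments": {"moves": [{"jaw":0,"offset":[-7,-33.5,0],"rot":[0,0,0.4]},{"jaw":0,"offset":[-7,-33.5,0],"rot":[0,0,0.4]},{"jaw":0,"offset":[-7.5,-33.5,0],"rot":[0,0,0.4]},{"jaw":0,"offset":[-7.5,-33,0],"rot":[0,0,0.4]},{"jaw":0,"offset":[-8,-33,0],"rot":[0,0,0.4]}]}}

```text
time_s: 88.72
eef_pos: [0.3635, 0.1428, 0.2721]
eef_rot: [-0.001, -0.03, 1.0, -0.0]
wrist_force: [-0.1, -1.1, -2.3]
opening: 0.269
grasp_force: 60.2
```

>>> {"name": "apply_moves", "arguments": {"moves": [{"jaw":0,"offset":[-8,-33,0],"rot":[0,0,0.4]},{"jaw":0,"offset":[-8,-33,0],"rot":[0,0,0.4]},{"jaw":0,"offset":[-8.5,-33,0],"rot":[0,0,0.4]},{"jaw":0,"offset":[-8.5,-33,0],"rot":[0,0,0.4]},{"jaw":0,"offset":[-9,-33,0],"rot":[0,0,0.4]}]}}

```text
time_s: 89.35
eef_pos: [0.413, -0.02, 0.272]
eef_rot: [-0.001, -0.012, 1.0, 0.0]
wrist_force: [-0.4, 0.7, -2.4]
opening: 0.276
grasp_force: 60.3
```

>>> {"name": "apply_moves", "arguments": {"moves": [{"jaw":0,"offset":[-9,-33,0],"rot":[0,0,0.4]},{"jaw":0,"offset":[-9.5,-33,0],"rot":[0,0,0.4]},{"jaw":0,"offset":[-9.5,-32.5,0],"rot":[0,0,0.4]},{"jaw":0,"offset":[-10,-32.5,0],"rot":[0,0,0.4]},{"jaw":0,"offset":[-10,-32.5,0],"rot":[0,0,0.4]}]}}

```text
time_s: 89.98
eef_pos: [0.4628, -0.1828, 0.2718]
eef_rot: [-0.001, 0.005, 1.0, 0.001]
wrist_force: [0.7, -0.1, -1.8]
opening: 0.274
grasp_force: 60.3
```

>>> {"name": "apply_moves", "arguments": {"moves": [{"jaw":0,"offset":[-10,-32.5,0],"rot":[0,0,0.4]},{"jaw":0,"offset":[-10.5,-32.5,0],"rot":[0,0,0.4]},{"jaw":0,"offset":[-10.5,-32.5,0],"rot":[0,0,0.4]},{"jaw":0,"offset":[-11,-32.5,0],"rot":[0,0,0.4]},{"jaw":0,"offset":[-11,-32,0],"rot":[0,0,0.4]}]}}

```text
time_s: 90.6
eef_pos: [0.5118, -0.3459, 0.2713]
eef_rot: [-0.001, 0.023, 1.0, 0.001]
wrist_force: [0.9, 0.2, -2.3]
opening: 0.273
grasp_force: 60.3
```

>>> {"name": "apply_moves", "arguments": {"moves": [{"jaw":0,"offset":[0,0,0],"rot":[0,0,0]},{"jaw":0,"offset":[0,0,0],"rot":[0,0,0]},{"jaw":0,"offset":[0,0,0],"rot":[0,0,0]},{"jaw":0,"offset":[0,0,0],"rot":[0,0,0]},{"jaw":0,"offset":[0,0,0],"rot":[0,0,0]}]}}

```text
time_s: 91.22
eef_pos: [0.5122, -0.3448, 0.2736]
eef_rot: [0.0, 0.022, 1.0, -0.0]
wrist_force: [0.1, -0.6, -2.6]
opening: 0.276
grasp_force: 60.5
```

```bash
python3 st.py; python3 -c "
from h import *
plan(.5132,-.3445,.155,87.7,1)"; python3 sc.py scene side wrist
```

```text
F [ 0.1 -0.6 -2.6] T [-0.03  0.04 -0.01] p [ 0.5122 -0.3448  0.2736] yaw 87.4 t 91.2 op 0.276
from [ 0.5122 -0.3448  0.2736] 87.4
[-1.0, 0.5, 118.5] -0.3
scene stand_seat 0.62 z 0.096 561 c 535.6 -346.7 wh 120 79 ang 0.0 mean [ 0.5484 -0.3446]
side scale 0.65 z 0.185 22 c 498.7 -346.6 wh 9 6 ang 12.5 mean [ 0.4985 -0.347 ]
side stand_seat 0.63 z 0.096 955 c 534.6 -346.8 wh 86 124 ang 88.8 mean [ 0.5402 -0.3483]
wrist scale 0.78 z 0.185 74 c 496.5 -343.1 wh 7 4 ang 86.4 mean [ 0.4966 -0.343 ]
wrist stand_seat 0.88 z 0.096 1789 c 498.4 -343.0 wh 56 49 ang 88.0 mean [ 0.4976 -0.343 ]
```

>>> {"name": "apply_moves", "arguments": {"moves": [{"jaw":0,"offset":[-1,0.3,20],"rot":[0,0,-0.3]},{"jaw":0,"offset":[0,0,25],"rot":[0,0,0]},{"jaw":0,"offset":[0,0,25],"rot":[0,0,0]},{"jaw":0,"offset":[0,0,20],"rot":[0,0,0]},{"jaw":0,"offset":[0,0,15],"rot":[0,0,0]}]}}

```text
time_s: 92.3
eef_pos: [0.5127, -0.3446, 0.1663]
eef_rot: [-0.001, 0.02, 1.0, 0.001]
wrist_force: [-0.0, 0.1, -2.1]
opening: 0.272
grasp_force: 60.6
```

>>> {"name": "apply_moves", "arguments": {"moves": [{"jaw":0,"offset":[0,0,8],"rot":[0,0,0]},{"jaw":0,"offset":[0,0,4],"rot":[0,0,0]},{"jaw":0,"offset":[0,0,2],"rot":[0,0,0]},{"jaw":0,"offset":[0,0,0],"rot":[0,0,0]},{"jaw":0,"offset":[0,0,0],"rot":[0,0,0]}]}}

```text
time_s: 92.92
eef_pos: [0.5135, -0.3454, 0.1551]
eef_rot: [0.001, 0.02, 1.0, -0.001]
wrist_force: [-0.2, 1.1, 0.7]
opening: 0.275
grasp_force: 60.8
```

```bash
python3 st.py
```

```text
F [-0.2  1.1  0.7] T [ 0.03  0.02 -0.03] p [ 0.5135 -0.3454  0.1551] yaw 87.7 t 92.9 op 0.275
```

>>> {"name": "apply_moves", "arguments": {"moves": [{"jaw":0.6,"offset":[0,0,0],"rot":[0,0,0]},{"jaw":0.6,"offset":[0,0,0],"rot":[0,0,0]},{"jaw":0.6,"offset":[0,0,0],"rot":[0,0,0]},{"jaw":0.6,"offset":[0,0,-10],"rot":[0,0,0]},{"jaw":0.6,"offset":[0,0,-30],"rot":[0,0,0]}]}}

```text
time_s: 93.55
eef_pos: [0.5123, -0.3442, 0.1934]
eef_rot: [-0.001, 0.02, 1.0, 0.001]
wrist_force: [0.4, 0.0, 0.1]
opening: 0.602
grasp_force: 0.0
```

>>> {"name": "apply_moves", "arguments": {"moves": [{"jaw":0.6,"offset":[0,0,-40],"rot":[0,0,0]},{"jaw":0.6,"offset":[0,0,-40],"rot":[0,0,0]},{"jaw":0.6,"offset":[20,20,0],"rot":[0,0,0]},{"jaw":0.6,"offset":[30,30,0],"rot":[0,0,0]},{"jaw":0.6,"offset":[20,30,0],"rot":[0,0,0]}]}}

```text
time_s: 94.18
eef_pos: [0.4455, -0.2616, 0.2751]
eef_rot: [0.0, 0.02, 1.0, -0.0]
wrist_force: [0.6, -0.6, 0.9]
opening: 0.597
grasp_force: 0.0
```

```bash
python3 st.py; python3 sc.py scene side
python3 - <<'E'
from h import *
for c in('side','scene'):
    s=shot(c); W=world(s); h=cv2.cvtColor(s[0],cv2.COLOR_RGB2HSV).reshape(-1,3)
    print(c); lidm(s,.6,.336,.126); lidm(s,.49,.325,.126); lidm(s,.379,.312,.126)
    # white/banded tub points in tray frame
    a=np.radians(6.2); d=W[:,:2]-[.4853,.3244]; t=np.c_[d@[np.cos(a),np.sin(a)],d@[-np.sin(a),np.cos(a)]]
    m=(W[:,2]>.015)&(W[:,2]<.06)&(abs(t[:,0])<.25)&(abs(t[:,1])<.15); print('tubs in tray frame',t[m].min(0).round(3),t[m].max(0).round(3))
    for nm in('toner','cleaner','carton'):
        r=ctrl.outline_of(c,nm)[0]; P=W.reshape(420,560,3)[r['region']]; print(nm,np.nanmedian(P,0).round(3))
E
```

```text
F [ 0.6 -0.6  0.9] T [-0.02  0.04  0.01] p [ 0.4455 -0.2616  0.2751] yaw 87.7 t 94.2 op 0.597
scene scale 0.71 z 0.185 110 c 513.2 -344.0 wh 41 20 ang 1.3 mean [ 0.5155 -0.3443]
scene scale 0.71 z 0.096 35 c 515.5 -343.1 wh 60 40 ang 89.4 mean [ 0.5268 -0.3342]
scene stand_seat 0.79 z 0.096 371 c 537.6 -350.0 wh 121 80 ang 4.6 mean [ 0.5682 -0.3437]
side scale 0.9 z 0.185 175 c 510.4 -348.2 wh 39 25 ang 4.4 mean [ 0.5098 -0.3496]
side scale 0.9 z 0.096 53 c 522.3 -348.7 wh 63 64 ang 87.9 mean [ 0.5124 -0.3685]
side stand_seat 0.95 z 0.096 573 c 533.8 -347.5 wh 80 121 ang 88.7 mean [ 0.5517 -0.3513]
side
lid 600.3 335.1 bar -82.3 size 13 57 ztop 0.1251 40
lid 489.9 323.6 bar -79.9 size 10 59 ztop 0.125 40
lid 379.1 307.3 bar -78.4 size 11 59 ztop 0.1243 47
tubs in tray frame [-0.151 -0.15 ] [0.215 0.041]
toner [ 0.744 -0.069  0.053]
cleaner [ 0.697 -0.295  0.066]
carton [0.744 0.159 0.059]
scene
lid 601.4 336.6 bar -80.4 size 13 60 ztop 0.1261 81
lid 491.0 326.0 bar -78.7 size 14 60 ztop 0.1246 79
lid 381.5 313.6 bar -80.1 size 14 57 ztop 0.1251 61
tubs in tray frame [-0.145 -0.149] [0.176 0.043]
toner [ 0.768 -0.038  0.056]
cleaner [ 0.725 -0.27   0.079]
carton [0.764 0.194 0.069]
```

```bash
python3 -c "
from bench import ctrl
print(ctrl.hand_in())"
```

```text
the job is handed in; nothing more can be done
None
```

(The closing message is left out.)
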